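# Empty the used sample jars into the disposal case

### The arm

A 6-joint arm with a two-finger parallel gripper is mounted at the origin on the work surface. World frame = base frame: x ahead of the robot, y to its left, z up, the work surface at z = 0. Lengths are in m, angles in rad, forces in N, time in s.
With the tool pointing down it reaches from about 0.375 to 0.975 m from the base axis. Payload 3.8 kg.
Tool frame: the origin (TCP) lies on the mounting face of the last link; the fingertips stand 173 mm ahead of it and the grasp point (between the pads) lies 155 mm ahead of it; z points along the fingers, y is the direction in which the jaws open and shut (so a half turn about z gives the same grasp; the last joint's range is limited). The gripper opens to 85 mm and grips with 20 to 120 N. Pads are 22 mm wide; open, the fingers measure 114 mm over their backs; the gripper's body (76 mm by 85 mm) begins 54 mm behind the grasp point. The pads swing forward as they close: fully open they stand 13 mm farther back than shut.
Start: joints at [-1.193, 0.264, 1.604, -0, 1.274, -0.037], TCP at [0.272, -0.618, 0.405] pointing down, gripper open.
Joint ranges: [-2.63, 2.63], [-0.94, 2.18], [0.31, 2.57], [-1.31, 4.45], [0, 2.66], [-2.55, 2.55]. Speed limits (rad/s): [2.57, 2.57, 3.14, 3.14, 3.14, 3.14].

### API

Orientations are given as a rotation vector (axis times angle).
In Python, from workcell import bot gives the robot as it stands.
- The arm moves only by the shell command python3 -m jog 'ROWS' [FORCE]. ROWS is JSON, a list that holds one entry, the list of rows, each a list of 7 numbers: the closure, from 0 (fully open) to 1 (shut), then the shift along the tool's x, y, z in cm, then the turn, a rotation vector about the tool's x, y, z in rad. A call has 1 to 12 rows; each row is the pose to reach, as a shift and turn from the pose commanded when the call began, along the tool's axes at that moment; what a row does not reach only later rows make up. A row lasts 1/8 s, in which the tool goes at most 62.5 mm and 10.7 degrees, less where a joint would pass 70% of its speed; a pose out of reach is approached as far as the arm can. A call with a gripper value outside its range is refused whole. The fingers move at their own pace and stop on an object; FORCE is the grip in N (left out, the last holds). Time passes only in rows, so rows that repeat a pose let the fingers close. It gives the time, the measured TCP pose, the force and the opening at its end, in the units of the state.
- bot.read_state(): the state, without advancing time (a new reading comes with each control period).
- bot.read_camera(name): name is "side" or "top"; returns the picture (420x560x3 uint8, red, green, blue); there is no depth.
- bot.camera_model(name): a dict with "intrinsics" (3x3 intrinsics, pixels), "rvec" (rotation vector, rad) and "tvec" (3), from world to camera coordinates, as OpenCV has them. Camera axes: x right, y down, z forward; pixel columns grow to the right and rows downward; lengths in m; the calibration is good to about 2 mm. A picture is of the moment at which its call begins. camera_model takes no time and is no camera call.
- bot.finish_job(): hands the job in, once; it reports no verdict.
The state is a dict: "time": time; "q": joint angles; "joint_vel": joint speeds; "joint_torque": joint torques, N m; "tool_pos": TCP position; "tcp_rot": TCP orientation; "wrist_force": force on the tool from outside, world axes, zero at the start; "torque": the same for the moment, N m; "width": opening from 0.0 (shut) to 1.0 (fully open).
Only numpy, scipy, OpenCV 4.12 (cv2) and the standard library are available. Lean on these libraries where they do the work, as an engineer would, in place of code of your own. Each camera call takes 0.05 s, during which the arm holds its last target.

### The job

First gather the used sample jars that stand about on the bench onto the steel tray beside the two already on it. Then lift the lid of the grey disposal case until it rests on its stop, carry the tray over and tip it so that the jars slide off into the case; afterwards put the tray back flat on its mat, the way round it was, and lower the lid shut gently, without letting it drop. Every jar must end up in the case; leave the wire rack, foam rack, bottle and timer where they are.

Things in the scene. Friction and masses are not known exactly. Their poses are not given: they have to be found in the camera images.
- case: Grey disposal case fixed to the bench, open-topped box with a hinged lid: outside 190 mm along its x, 240 mm along its y, 90 mm high, walls and floor 6 mm. Origin at the centre of its underside, z up; its front (lid tab side) faces its -x, the hinge is along its far (+x) top edge.
- case_in (a point): Centre of the case's inner floor (6 mm above the bench), axes as the case's.
- case_lid (a joint): Angle of the case's lid, rad: 0 shut, grows as it opens upward and away from the robot, 1.75 (100 degrees) on its stop, where it stays by its own weight; let go below about 1.55 it falls shut. Lid 190 x 240 x 10 mm, 0.25 kg.
- lid_tab (a point): Grip point of the lid's white tab, a tongue 30 mm wide (along the hinge axis), 14 mm thick, in the lid's plane, jutting 47 mm beyond the middle of its front edge. The point is 30 mm out from that edge, 220 mm from the hinge; it moves with the lid, y along the hinge. Shut, the tab juts toward the robot; open, it points up. It can be pinched across its width from above all the way.
- lid_hinge (a point): Middle of the lid's hinge line, on the case's far top edge (90 mm up); the hinge axis is its y axis. Does not move with the lid.
- mat: Thin grey mat fixed to the bench, 300 x 170 x 3 mm (x, y, z), the tray's home. Origin at the centre of its underside. At the start the tray lies about centred on it with its axes along the mat's.
- tray: Loose steel tray, 0.2 kg: floor 200 mm along its x, 138 mm along its y, 4 mm thick; walls 18 mm high and 4 mm thick on both long sides and at its +x end, open at its -x end (the lip). Behind the +x wall stands a white upright grip plate. Origin at the centre of its underside, z up. Jars on it stand on its floor 4 mm above its origin and begin to slide at a slope of about 17 to 28 degrees.
- tray_grip (a point): Point to pinch the tray's upright grip plate: the plate is 14 mm thick (tray y), 52 mm along tray x (from x = 99 to 151 mm), and reaches from the underside to 62 mm up; this point is at x = 128, y = 0, z = 42 mm of the tray. Fingers close along tray y. Tip the tray lip down from here.
- tray_lip (a point): Middle of the tray's open front edge, on its floor (x = -100, y = 0, z = 4 mm of the tray).
- jar1: A used sample jar: squat square light-grey jar, 32 x 32 mm and 26 mm high with an amber band, with a white round screw cap 29 mm across and 12 mm high on top (38 mm high in all), 25 g. Origin at the centre of its underside, z up through the cap, x and y square to its sides. Stands on the bench at the start if present.
- jar2: A used sample jar: squat square light-grey jar, 32 x 32 mm and 26 mm high with an amber band, with a white round screw cap 29 mm across and 12 mm high on top (38 mm high in all), 25 g. Origin at the centre of its underside, z up through the cap, x and y square to its sides. Stands on the bench at the start if present.
- jar3: A used sample jar: squat square light-grey jar, 32 x 32 mm and 26 mm high with an amber band, with a white round screw cap 29 mm across and 12 mm high on top (38 mm high in all), 25 g. Origin at the centre of its underside, z up through the cap, x and y square to its sides. Stands on the bench at the start if present.
- jar4: A used sample jar: squat square light-grey jar, 32 x 32 mm and 26 mm high with an amber band, with a white round screw cap 29 mm across and 12 mm high on top (38 mm high in all), 25 g. Origin at the centre of its underside, z up through the cap, x and y square to its sides. Stands on the bench at the start if present.
- jar5: A used sample jar: squat square light-grey jar, 32 x 32 mm and 26 mm high with an amber band, with a white round screw cap 29 mm across and 12 mm high on top (38 mm high in all), 25 g. Origin at the centre of its underside, z up through the cap, x and y square to its sides. Stands on the tray near its grip end at the start if present.
- jar6: A used sample jar: squat square light-grey jar, 32 x 32 mm and 26 mm high with an amber band, with a white round screw cap 29 mm across and 12 mm high on top (38 mm high in all), 25 g. Origin at the centre of its underside, z up through the cap, x and y square to its sides. Stands on the tray near its grip end at the start if present.
- wirerack: Loose bystander: steel wire rack with glass tubes, 90 x 200 x 60 mm (tubes to 90 mm), origin under its centre. Leave alone.
- foamrack: Loose bystander: flat white foam block 150 x 190 x 28 mm, origin under its centre. Leave alone.
- bottle: Loose bystander: amber bottle, 60 mm across and 130 mm high, origin under its centre. Leave alone.
- timer: Loose bystander: white bench timer 50 x 65 x 22 mm, origin under its centre. Leave alone.
There are look-alikes about, which are no part of the job. Leave any black look-alike of the jar4 alone.

How it is judged:
By the outcome, as a careful person would: the job done as asked, in the order asked, and still so for the second after the job is handed in, with the robot touching nothing.
Of jar1, jar2, jar3, jar4 only 2 to 4 are there at a start; the rules pass over those that are not, and their reading is None.
At some moment in a run one of jar1, jar2, jar3, jar4 may be knocked a few centimetres aside while the robot is not near it.
It also fails if it takes over 208 s, if anything falls off the work surface, if the arm or the gripper's body presses on something with over 40 N, if the wrist force passes 120 N, or if a joint passes its speed limit or range.

## Working session

There is one attempt and no reset: what is moved stays moved. The work goes in short steps, Python scripts to look and compute and a shell command to move; the robot and the scene stay as the last step left them, time stands still between calls to the robot, and variables do not carry over. Pictures are saved under pics/ and viewed, and the job is handed in when it is done.

```bash
ls; mkdir -p pics
python3 - <<'E'
from workcell import bot
import cv2
print(bot.read_state())
for n in("top","side"):
    cv2.imwrite(f"pics/{n}0.png",bot.read_camera(n)[:,:,::-1]); print(bot.camera_model(n))
E
```

```text
pics
{'time': 0.0, 'q': array([-1.19286630e+00,  2.64757541e-01,  1.60536944e+00,  1.11417385e-05,
        1.27365896e+00, -3.69255827e-02]), 'joint_vel': array([ 2.42705854e-04,  1.78031813e-05, -5.85712804e-04, -1.67841787e-03,
        3.64032541e-04, -1.19144061e-03]), 'joint_torque': array([ 2.20130845e-03, -5.15105939e+01, -3.67313325e+01, -2.01613796e-05,
        1.29022033e-02,  1.71514796e-05]), 'tool_pos': array([ 0.27192478, -0.61743887,  0.40336108]), 'tcp_rot': array([-3.07213318e+00, -6.46540110e-01,  5.67697049e-04]), 'wrist_force': array([-0.8856499 ,  0.41273173, -0.98314422]), 'torque': array([-0.01588752,  0.01673653,  0.0314869 ]), 'width': 0.9985010812534892}
{'intrinsics': array([[427.83962684,   0.        , 276.63851496],
       [  0.        , 427.83962684, 204.41104832],
       [  0.        ,   0.        ,   1.        ]]), 'rvec': array([ 2.12908128, -2.12619346,  0.19688344]), 'tvec': array([-0.09574416,  0.61248846,  0.95881019])}
{'intrinsics': array([[397.98814939,   0.        , 277.63838362],
       [  0.        , 397.98814939, 207.6501194 ],
       [  0.        ,   0.        ,   1.        ]]), 'rvec': array([ 2.35947706, -0.22426669,  0.11764022]), 'tvec': array([-0.58578499,  0.05412611,  0.94415129])}
```

View pics/top0.png

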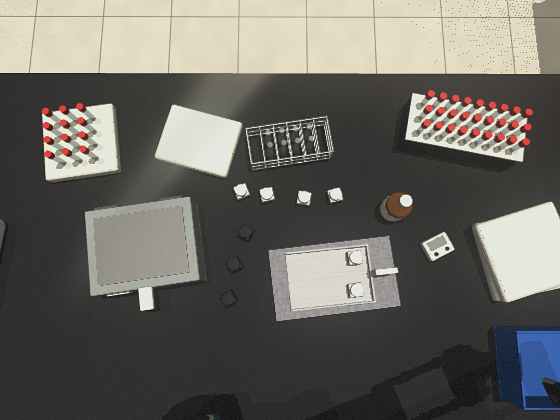

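View pics/side0.png

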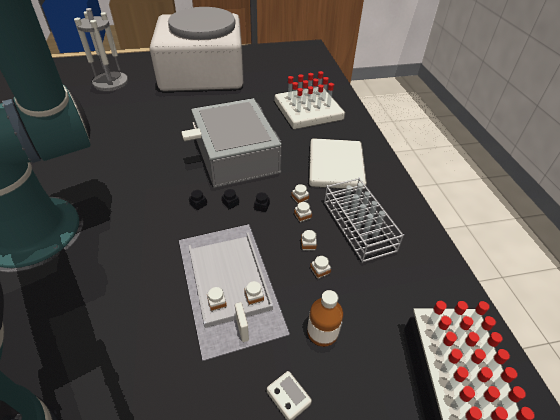

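The top view shows four bench jars at about (241,191), (267,194), (304,198) and (335,195). Two jars are on the tray at (356,258) and (356,290). The case is at (142,245) with its tab at (147,298), and three black look-alikes are near (235,265). Next I'll measure them.

```bash
cat > h.py <<'E'
import numpy as np, cv2
from workcell import bot
from scipy.spatial.transform import Rotation as R
def cam(n):
    m=bot.camera_model(n); return np.array(m["intrinsics"]),R.from_rotvec(m["rvec"]).as_matrix(),np.array(m["tvec"])
def ray(n,u,v,z):
    K,Rm,t=cam(n); c=-Rm.T@t; d=Rm.T@np.linalg.solve(K,[u,v,1.]); return c+d*(z-c[2])/d[2]
def proj(n,p):
    K,Rm,t=cam(n); q=K@(Rm@np.array(p)+t); return q[:2]/q[2]
def two(u1,u2):
    A=[];b=[]
    for n,u in(("top",u1),("side",u2)):
        K,Rm,t=cam(n); c=-Rm.T@t; d=Rm.T@np.linalg.solve(K,[*u,1.]); d/=np.linalg.norm(d)
        P=np.eye(3)-np.outer(d,d); A.append(P);b.append(P@c)
    return np.linalg.lstsq(np.vstack(A),np.hstack(b),rcond=None)[0]
def shot(name,n="top"):
    im=bot.read_camera(n)[:,:,::-1].copy(); cv2.imwrite(f"pics/{name}.png",im); return im
def tool(s=None):
    s=s or bot.read_state(); return np.array(s["tool_pos"]),R.from_rotvec(s["tcp_rot"])
def blobs(im,lo,hi,amin,amax,box=None,sp=cv2.COLOR_BGR2HSV):
    m=cv2.inRange(cv2.cvtColor(im,sp),np.array(lo),np.array(hi))
    if box: 
        k=np.zeros_like(m);x0,y0,x1,y1=box;k[y0:y1,x0:x1]=1;m*=k
    cs,_=cv2.findContours(m,cv2.RETR_EXTERNAL,cv2.CHAIN_APPROX_NONE)
    return [(c,cv2.minAreaRect(c),cv2.contourArea(c)) for c in cs if amin<=cv2.contourArea(c)<=amax]
E
python3 - <<'E'
from h import *
im=cv2.imread("pics/top0.png")
cr=cv2.resize(im[170:330,70:420],None,fx=2.28,fy=2.28,interpolation=cv2.INTER_CUBIC); cv2.imwrite("pics/c1.png",cr)
im2=cv2.imread("pics/side0.png")
cr=cv2.resize(im2[90:370,160:350],None,fx=2.1,fy=2.1,interpolation=cv2.INTER_CUBIC); cv2.imwrite("pics/c2.png",cr)
for c,r,a in blobs(im,(0,0,200),(180,60,255),20,700): print(np.round(r[0],1),np.round(r[1],1),a,ray("top",*r[0],.038).round(4))
print('side')
for c,r,a in blobs(im2,(0,0,200),(180,60,255),20,900): print(np.round(r[0],1),np.round(r[1],1),a,ray("side",*r[0],.038).round(4))
E
```

```text
[145.4 298.3] [22.6 12.9] 257.5 [0.3941 0.209  0.038 ]
[386.4 270.9] [ 5.4 21.3] 92.0 [ 0.4576 -0.353   0.038 ]
[438.  245.9] [20.3 24.9] 464.5 [ 0.5163 -0.4782  0.038 ]
[405.8 200.3] [11.3 10.6] 93.5 [ 0.6267 -0.4075  0.038 ]
[304.  196.5] [13.4 11. ] 95.5 [ 0.6355 -0.1612  0.038 ]
[334.9 194.5] [11.6 12.1] 88.5 [ 0.6405 -0.2362  0.038 ]
[266.5 193. ] [10. 13.] 95.0 [ 0.644  -0.0703  0.038 ]
[241. 189.] [10. 14.] 93.0 [ 0.6538 -0.0083  0.038 ]
[ 48.8 148.9] [14.8  8. ] 59.5 [0.7543 0.4677 0.038 ]
[ 65.4 144.7] [14.8  5.4] 56.5 [0.7652 0.4278 0.038 ]
[ 81.4 142.1] [15.   5.7] 57.0 [0.772  0.3887 0.038 ]
[ 48.1 134.4] [15.3  6.9] 56.5 [0.7919 0.473  0.038 ]
[ 64.5 131. ] [15.2  5.8] 54.0 [0.8008 0.4332 0.038 ]
[ 81.3 128.9] [15.7  5.8] 53.5 [0.8064 0.3919 0.038 ]
[ 47.1 120.4] [15.3  6.9] 52.0 [0.8286 0.4791 0.038 ]
[513.3 117.2] [ 2.8 14.8] 25.0 [ 0.8397 -0.6895  0.038 ]
[ 62.2 116.5] [20.5  6.4] 72.0 [0.8388 0.4424 0.038 ]
[ 78.8 114.2] [19.4  6.7] 76.0 [0.845  0.4013 0.038 ]
[526.   8.] [16. 36.] 377.5 [ 1.1445 -0.7532  0.038 ]
[18.   7.5] [15. 36.] 522.5 [1.1417 0.5863 0.038 ]
sid
[... 764 characters left out ...]
47.5 [ 0.8917 -0.4105  0.038 ]
[241.1 314.1] [24.5  7.5] 141.5 [ 0.4593 -0.3323  0.038 ]
[329.5 296.5] [13. 15.] 146.0 [ 0.6365 -0.3264  0.038 ]
[211.2 288.1] [23.9 13.9] 142.0 [ 0.4081 -0.2638  0.038 ]
[321.  260.5] [ 9. 12.] 86.5 [ 0.6438 -0.2378  0.038 ]
[202.4 285.3] [73.5 10.1] 127.5 [ 0.3913 -0.254   0.038 ]
[211.8 265.1] [40.6  3.3] 48.0 [ 0.4139 -0.2074  0.038 ]
[249.  272.9] [70.5 17.1] 286.0 [ 0.4878 -0.2412  0.038 ]
[308. 234.] [ 8. 12.] 74.5 [ 0.6349 -0.1605  0.038 ]
[303.  205.5] [ 7. 10.] 58.5 [ 0.6456 -0.07    0.038 ]
[300.5 188. ] [6. 9.] 46.5 [ 0.6543 -0.0081  0.038 ]
[190.6 130.6] [ 9.9 18.1] 91.0 [0.3929 0.2918 0.038 ]
[309.1 103.6] [30.9 64. ] 704.0 [0.7769 0.3795 0.038 ]
```

View pics/c1.png

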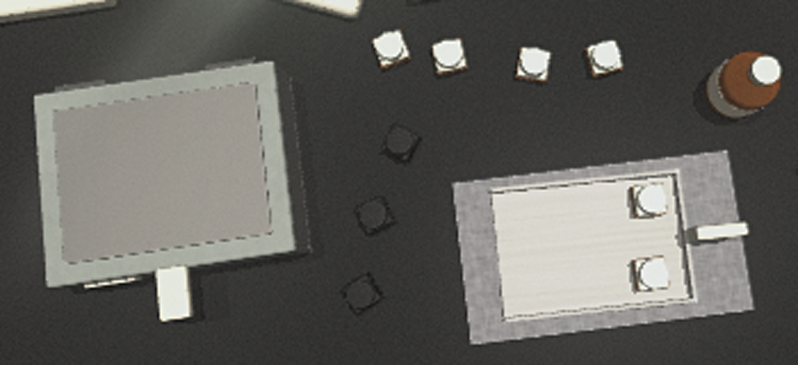

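View pics/c2.png

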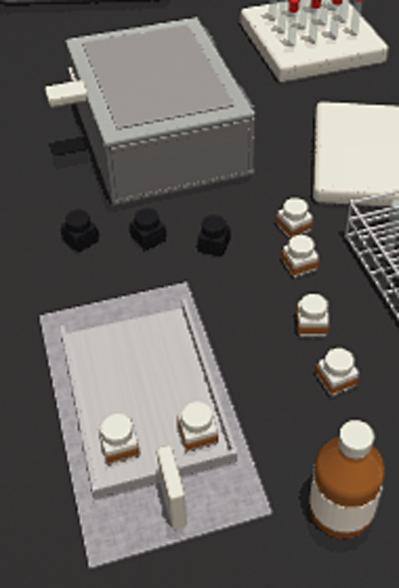

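Run:
```python
from h import *
im=cv2.imread("pics/top0.png"); g=cv2.cvtColor(im,cv2.COLOR_BGR2GRAY)
m=cv2.inRange(g,70,255)
def quad(box,z,amin):
    k=np.zeros_like(m);x0,y0,x1,y1=box;k[y0:y1,x0:x1]=m[y0:y1,x0:x1]
    k=cv2.morphologyEx(k,cv2.MORPH_OPEN,np.ones((3,3),np.uint8))
    c=max(cv2.findContours(k,0,1)[0],key=cv2.contourArea); c=cv2.convexHull(c)
    w=np.array([ray("top",*p[0],z)[:2] for p in c],np.float32)
    r=cv2.minAreaRect(w); print(box,z,np.array(r[0]).round(4),np.array(r[1]).round(4),round(r[2],1)); return c
quad((262,228,410,328),.003,1000)
quad((78,190,204,291),.100,1000)
t=cv2.inRange(g,165,255); 
# tray floor bright
k=np.zeros_like(t);k[240:320,280:372]=t[240:320,280:372]
c=max(cv2.findContours(k,0,1)[0],key=cv2.contourArea);w=np.array([ray("top",*p[0],.007)[:2] for p in c],np.float32);print('tray',cv2.minAreaRect(w))
for u,v in((241,189),(266,193),(304,196),(335,195)):
    u-=0;b=(u-14,v-14,u+15,v+18)
    k=cv2.inRange(g,80,255); quad(b,.026,10)
for p in((145.4,298.3),): print(ray("top",*p,.095))
for c,r,a in blobs(im,(0,0,195),(180,60,255),20,200,(340,245,375,300)): print(np.round(r[0],1),np.round(r[1],1),a,ray("top",*r[0],.045).round(4))
print('plate',ray("top",386.4,270.9,.065))
print('rack',[ray("top",*p,0).round(3) for p in((250,169),(333,158))], 'foam',[ray("top",*p,.028).round(3) for p in((156,145),(226,177))])
for n,b in(("a",(220,170)),("b",(285,170))):
    cv2.imwrite(f"pics/j{n}.png",cv2.resize(im[170:220,b[0]:b[0]+75],None,fx=9,fy=9,interpolation=cv2.INTER_CUBIC))
```

```text
(262, 228, 410, 328) 0.003 [ 0.444  -0.2367] [0.1717 0.309 ] 6.9
(78, 190, 204, 291) 0.1 [0.5267 0.209 ] [0.2324 0.2412] 8.4
tray ((0.4459091126918793, -0.2247825562953949), (0.1445549577474594, 0.20871873199939728), 5.95106840133667)
(227, 175, 256, 207) 0.026 [ 0.6528 -0.0071] [0.0358 0.0337] 23.4
(252, 179, 281, 211) 0.026 [ 0.6452 -0.0706] [0.0349 0.0327] 11.5
(290, 182, 319, 214) 0.026 [ 0.6362 -0.1616] [0.0332 0.0365] 81.3
(321, 181, 350, 213) 0.026 [ 0.6436 -0.2386] [0.0332 0.0357] 14.3
[0.39605128 0.19220044 0.095     ]
plate [ 0.45677757 -0.34604883  0.065     ]
rack [array([ 0.714, -0.027,  0.   ]), array([ 0.744, -0.239,  0.   ])] foam [array([0.768, 0.207, 0.028]), array([0.686, 0.03 , 0.028])]
```

View pics/ja.png

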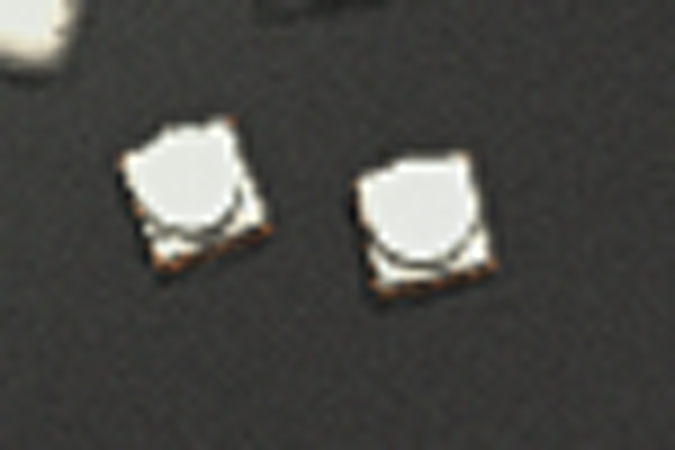

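View pics/jb.png

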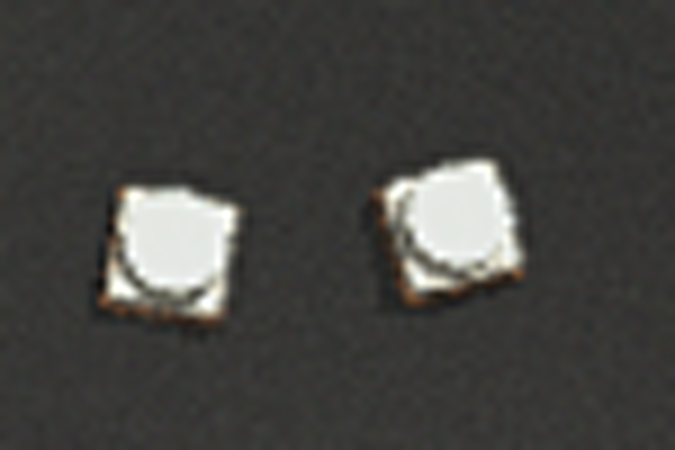

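Run:
```python
from h import *
P=[ray("top",u/2.28+70,v/2.28+170,.1)[:2] for u,v in((35,95),(273,62),(297,250),(48,286))]
P=np.array(P);print(P.round(4),P.mean(0)); 
for i in range(4): d=P[(i+1)%4]-P[i];print(np.linalg.norm(d).round(4),np.degrees(np.arctan2(d[1],d[0])).round(1))
for n in("top","side"):
    K,Rm,t=cam(n);print(n,-Rm.T@t)
im=cv2.imread("pics/top0.png");im2=cv2.imread("pics/side0.png")
cv2.imwrite("pics/tr.png",cv2.resize(im[235:325,265:405],None,fx=5.7,fy=5.7,interpolation=cv2.INTER_CUBIC))
cv2.imwrite("pics/trs.png",cv2.resize(im2[220:360,175:295],None,fx=4.2,fy=4.2,interpolation=cv2.INTER_CUBIC))
print(tool()[1].as_matrix().round(3))
```

```text
[[0.5872 0.3369]
 [0.6209 0.1027]
 [0.4363 0.0727]
 [0.4022 0.3094]] [0.51164837 0.20541442]
0.2366 -81.8
0.187 -170.7
0.2392 98.2
0.187 8.5
top [ 0.4293544  -0.09204556  1.05394897]
side [ 0.43917707 -0.72165234  0.72376568]
[[ 0.915  0.403 -0.001]
 [ 0.403 -0.915  0.002]
 [ 0.    -0.002 -1.   ]]
```

View pics/tr.png

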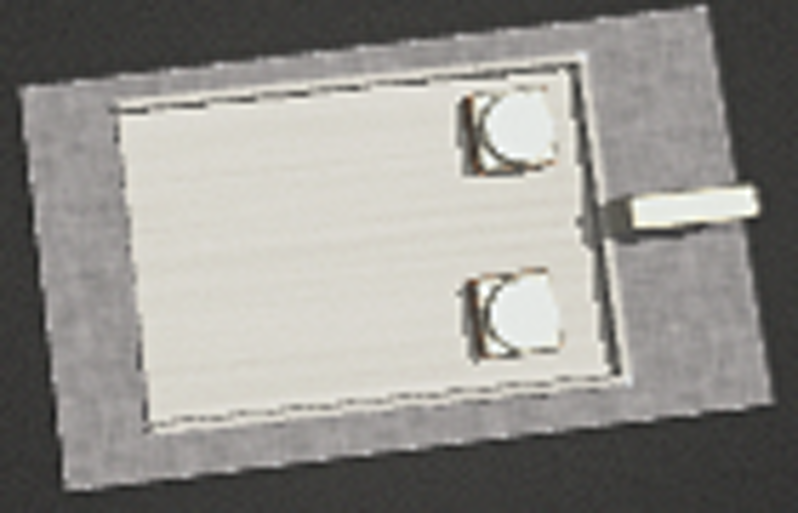

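View pics/trs.png

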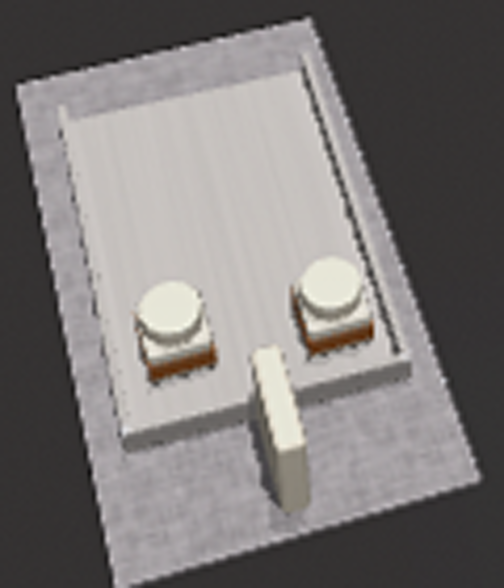

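Run:
```python
from h import *
def f(u,v,z): return ray("top",u/5.7+265,v/5.7+235,z)[:2]
a=[f(118,106,.007),f(150,430,.007)];print('lip',a,np.mean(a,0),np.linalg.norm(a[0]-a[1]))
b=[f(588,56,.021),f(632,382,.021)];print('end',b,np.mean(b,0))
d=np.mean(b,0)-np.mean(a,0);print(d,np.linalg.norm(d),np.degrees(np.arctan2(d[1],d[0])))
p=[f(u,v,.065) for u,v in((630,198),(757,185),(760,215),(632,230))];print('plate',np.round(p,4),np.mean(p,0))
print('side plate two', [two((U/5.7+265,V/5.7+235),(u/4.2+175,v/4.2+220)) for U,V,u,v in((630,198,253,352),(760,215,308,440),(757,185,285,447))])
for U,V,u,v in((523,122,330,284),(527,315,170,310)): print('jar',f(U,V,.045),two((U/5.7+265,V/5.7+235),(u/4.2+175,v/4.2+220)))
```

```text
lip [array([ 0.49978191, -0.11726912]), array([ 0.36509952, -0.13026089])] [ 0.43244071 -0.12376501] 0.13530754436234707
end [array([ 0.52018419, -0.31608944]), array([ 0.38544342, -0.32923666])] [ 0.45281381 -0.32266305]
[ 0.02037309 -0.19889805] 0.1999387303806236 -84.15159972909503
plate [[ 0.4594 -0.3213]
 [ 0.4646 -0.3725]
 [ 0.4527 -0.3732]
 [ 0.4467 -0.3216]] [ 0.45584773 -0.3471332 ]
side plate two [array([ 0.45504144, -0.32215276,  0.06138779]), array([ 0.46042987, -0.37260142,  0.0678789 ]), array([ 0.46143514, -0.37250847,  0.06512111])]
jar [ 0.49088092 -0.28308526] [ 0.49100989 -0.28304088  0.04525796]
jar [ 0.41296442 -0.28215736] [ 0.41423507 -0.28236428  0.04372331]
```

```bash
cat >> h.py <<'E'
def down(yd):  # tool y at world angle yd (deg), z down
    a=np.radians(yd); y=np.array([np.cos(a),np.sin(a),0]); z=np.array([0,0,-1.]); x=np.cross(y,z)
    return R.from_matrix(np.c_[x,y,z])
def plan(p,Rt):
    p0,R0=tool(); s=R0.inv().apply(np.array(p)-p0)*100; w=(R0.inv()*Rt).as_rotvec()
    print("shift cm",s.round(2),"turn",w.round(3),"deg",np.degrees(np.linalg.norm(w)).round(1),"dist",np.linalg.norm(s).round(1))
    return s,w
E
python3 -c "
from h import *
plan((.653,-.007,.26),down(-66.6)); print(tool()[0])"
```

```text
shift cm [ 59.48 -40.48  14.44] turn [-0.002 -0.     0.006] deg 0.4 dist 73.4
[ 0.27189248 -0.61746478  0.40346007]
```

```bash
python3 -m jog '[[[0.41,59.5,-40.5,0,0,0,0],[0.41,59.5,-40.5,0,0,0,0],[0.41,59.5,-40.5,0,0,0,0],[0.41,59.5,-40.5,0,0,0,0],[0.41,59.5,-40.5,0,0,0,0],[0.41,59.5,-40.5,0,0,0,0],[0.41,59.5,-40.5,0,0,0,0],[0.41,59.5,-40.5,0,0,0,0],[0.41,59.5,-40.5,0,0,0,0],[0.41,59.5,-40.5,0,0,0,0],[0.41,59.5,-40.5,0,0,0,0],[0.41,59.5,-40.5,0,0,0,0]]]' 40
python3 - <<'E'
from h import *
print(bot.read_state()['width'])
plan((.653,-.007,.26),down(-66.6))
plan((.653,-.007,.179),down(-66.6)); print(tool()[0])
E
```

```text
time: 1.6
tool_pos: [0.6543, -0.0042, 0.4039]
tcp_rot: [-3.073, -0.651, 0.001]
wrist_force: [0.2, -1.4, 0.3]
width: 0.589
0.589227046281226
shift cm [-0.23  0.21 14.39] turn [-0.001  0.     0.009] deg 0.5 dist 14.4
shift cm [-0.22  0.22 22.49] turn [-0.001  0.     0.009] deg 0.5 dist 22.5
[ 0.6543301  -0.00423814  0.40388639]
```

```bash
python3 -m jog '[[[0.41,-0.2,0.2,5,0,0,0],[0.41,-0.2,0.2,10,0,0,0],[0.41,-0.2,0.2,15,0,0,0],[0.41,-0.2,0.2,18,0,0,0],[0.41,-0.2,0.2,20,0,0,0],[0.41,-0.2,0.2,22,0,0,0],[0.41,-0.2,0.2,22.5,0,0,0],[0.41,-0.2,0.2,22.5,0,0,0],[1,-0.2,0.2,22.5,0,0,0],[1,-0.2,0.2,22.5,0,0,0],[1,-0.2,0.2,22.5,0,0,0],[1,-0.2,0.2,22.5,0,0,0]]]' 40
python3 - <<'E'
from h import *
shot("a1");shot("a1s","side")
plan((.476,-.2158,.3),down(-84.2))
E
```

```text
time: 3.1
tool_pos: [0.6532, -0.01, 0.1813]
tcp_rot: [3.074, 0.647, 0.004]
wrist_force: [-0.3, 0.1, 6.2]
width: 0.365
shift cm [-24.48  11.71 -11.92] turn [ 0.001 -0.003  0.314] deg 18.0 dist 29.6
```

View pics/a1s.png

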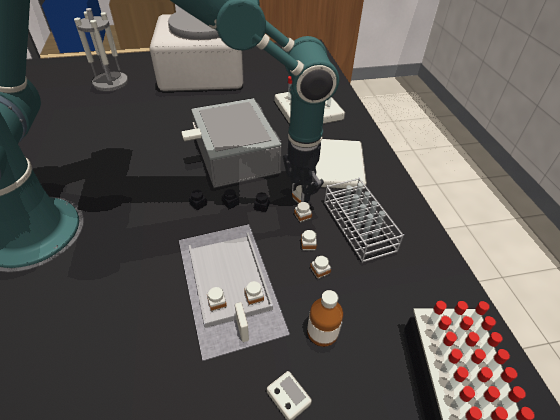

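```bash
python3 -m jog '[[[1,0,0,-4,0,0,0],[1,0,0,-8,0,0,0],[1,-2,1,-12,0,0,0],[1,-7,3.3,-12,0,0,0.1],[1,-12,5.7,-12,0,0,0.2],[1,-17,8.1,-12,0,0,0.31],[1,-22,10.5,-12,0,0,0.31],[1,-24.5,11.7,-12,0,0,0.31],[1,-24.5,11.7,-12,0,0,0.31],[1,-24.5,11.7,-12,0,0,0.31]]]'
python3 - <<'E'
from h import *
plan((.476,-.2158,.19),down(-84.2))
E
```

```text
time: 4.45
tool_pos: [0.4754, -0.2155, 0.2997]
tcp_rot: [-3.137, -0.164, -0.001]
wrist_force: [0.8, -0.0, 0.3]
width: 0.363
shift cm [ 0.05  0.04 10.97] turn [-0.    -0.     0.003] deg 0.2 dist 11.0
```

```bash
python3 -m jog '[[[1,0,0,4,0,0,0],[1,0,0,7,0,0,0],[1,0,0,9,0,0,0],[1,0,0,10,0,0,0],[1,0,0,10.6,0,0,0],[1,0,0,10.9,0,0,0],[1,0,0,11,0,0,0],[1,0,0,11,0,0,0]]]'
python3 - <<'E'
from h import *
shot("b1s","side")
E
```

```text
time: 5.45
tool_pos: [0.4755, -0.2159, 0.1903]
tcp_rot: [3.137, 0.164, 0.002]
wrist_force: [-0.4, 0.3, 0.6]
width: 0.367
```

View pics/b1s.png

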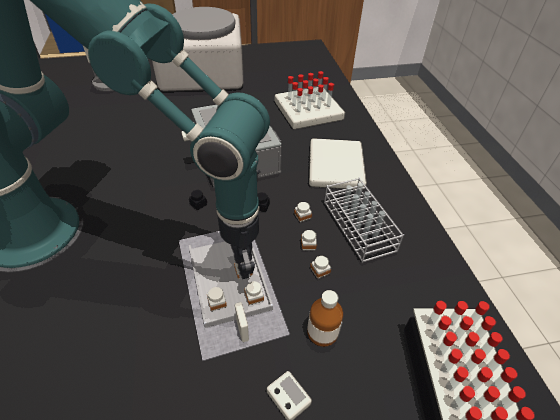

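The jar is held between the fingers over the tray at about (243,268), clear of jar5. I'll lower it the last 2 mm and release.

```bash
python3 -m jog '[[[1,0,0,0.1,0,0,0],[1,0,0,0.2,0,0,0],[1,0,0,0.2,0,0,0],[0.44,0,0,0.2,0,0,0],[0.44,0,0,0.2,0,0,0],[0.44,0,0,0.2,0,0,0],[0.44,0,0,-3,0,0,0],[0.44,0,0,-7,0,0,0],[0.44,0,0,-11,0,0,0],[0.44,0,0,-11,0,0,0]]]'
python3 - <<'E'
from h import *
plan((.645,-.0705,.3),down(-78.5))
shot("b2s","side");shot("b2")
E
```

```text
time: 6.75
tool_pos: [0.4769, -0.2166, 0.3037]
tcp_rot: [3.133, 0.164, 0.011]
wrist_force: [-0.4, -0.2, 0.1]
width: 0.556
shift cm [ 18.24 -12.77   0.44] turn [ 0.005 -0.007 -0.096] deg 5.5 dist 22.3
```

View pics/b2s.png

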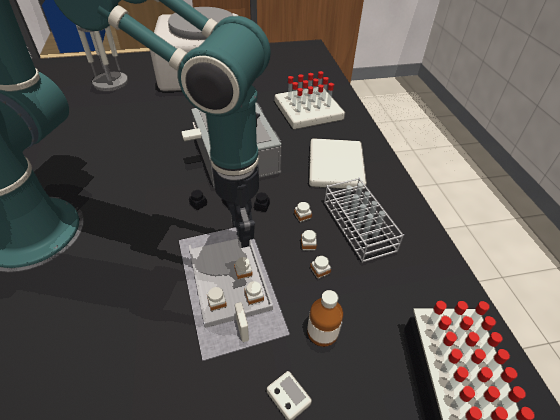

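View pics/b2.png

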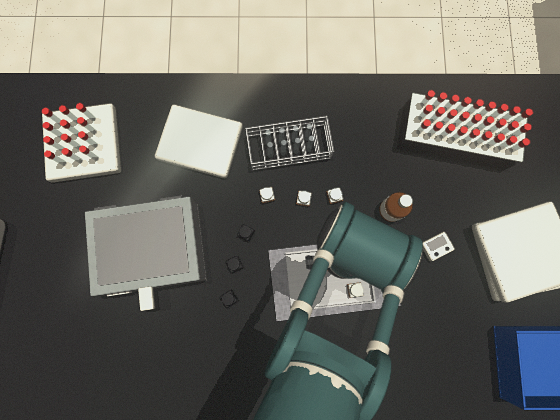

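Jar placed, standing at side (243,265). The remaining jars are unmoved, at top (267,194), (304,198) and (335,195). I'll pick B next.

```bash
python3 -m jog '[[[0.42,6,-4.2,0,0,0,-0.05],[0.42,12,-8.4,0,0,0,-0.1],[0.42,17,-12,0,0,0,-0.1],[0.42,18.2,-12.8,0,0,0,-0.1],[0.42,18.2,-12.8,0,0,0,-0.1],[0.42,18.2,-12.8,5,0,0,-0.1],[0.42,18.2,-12.8,8,0,0,-0.1],[0.42,18.2,-12.8,10,0,0,-0.1],[0.42,18.2,-12.8,10,0,0,-0.1]]]'
python3 - <<'E'
from h import *
plan((.645,-.0705,.181),down(-78.5))
E
```

```text
time: 7.98
tool_pos: [0.6411, -0.0698, 0.197]
tcp_rot: [-3.124, -0.32, 0.008]
wrist_force: [0.2, -0.8, 0.5]
width: 0.584
shift cm [0.38 0.15 1.59] turn [-0.002  0.005  0.003] deg 0.4 dist 1.6
```

```bash
python3 -m jog '[[[0.42,0.3,0.1,0.8,0,0,0],[0.42,0.3,0.1,1.6,0,0,0],[0.42,0.3,0.1,1.6,0,0,0],[1,0.3,0.1,1.6,0,0,0],[1,0.3,0.1,1.6,0,0,0],[1,0.3,0.1,1.6,0,0,0],[1,0.3,0.1,1.6,0,0,0]]]'
python3 - <<'E'
from h import *
plan((.4104,-.2226,.3),down(-84.2))
E
```

```text
time: 8.85
tool_pos: [0.6464, -0.0698, 0.1843]
tcp_rot: [3.125, 0.321, 0.002]
wrist_force: [0.4, -0.7, 4.0]
width: 0.366
shift cm [-26.2   10.16 -11.59] turn [ 0.    -0.001  0.104] deg 5.9 dist 30.4
```

```bash
python3 -m jog '[[[1,0,0,-4,0,0,0],[1,0,0,-8,0,0,0],[1,-3,1,-11.6,0,0,0],[1,-8,3,-11.6,0,0,0.05],[1,-13,5,-11.6,0,0,0.1],[1,-18,7,-11.6,0,0,0.1],[1,-23,8.9,-11.6,0,0,0.1],[1,-26.2,10.2,-11.6,0,0,0.1],[1,-26.2,10.2,-11.6,0,0,0.1],[1,-26.2,10.2,-11.6,0,0,0.1]]]'
python3 - <<'E'
from h import *
plan((.4104,-.2226,.192),down(-84.2))
E
```

```text
time: 10.1
tool_pos: [0.4105, -0.2229, 0.2997]
tcp_rot: [-3.137, -0.164, -0.001]
wrist_force: [-0.1, -0.3, -0.3]
width: 0.359
shift cm [-1.000e-02 -3.000e-02  1.077e+01] turn [-0.    -0.001  0.003] deg 0.2 dist 10.8
```

```bash
python3 -m jog '[[[1,0,0,4,0,0,0],[1,0,0,7,0,0,0],[1,0,0,9,0,0,0],[1,0,0,10,0,0,0],[1,0,0,10.5,0,0,0],[1,0,0,10.7,0,0,0],[1,0,0,10.8,0,0,0],[1,0,0,10.8,0,0,0]]]'
```

```text
time: 11.1
tool_pos: [0.4105, -0.2231, 0.1922]
tcp_rot: [3.137, 0.164, 0.001]
wrist_force: [-0.1, -0.1, 0.2]
width: 0.359
```

```bash
python3 -m jog '[[[1,0,0,0.1,0,0,0],[1,0,0,0.2,0,0,0],[1,0,0,0.3,0,0,0],[1,0,0,0.3,0,0,0]]]'
```

```text
time: 11.6
tool_pos: [0.4107, -0.2233, 0.1912]
tcp_rot: [3.137, 0.164, 0.0]
wrist_force: [-7.3, 4.4, 21.2]
width: 0.362
```

```bash
python3 -m jog '[[[1,0,0,0.1,0,0,0],[0.44,0,0,0.1,0,0,0],[0.44,0,0,0.1,0,0,0],[0.44,0,0,0.1,0,0,0],[0.44,0,0,-4,0,0,0],[0.44,0,0,-8,0,0,0],[0.44,0,0,-11,0,0,0],[0.44,0,0,-11,0,0,0]]]'
python3 - <<'E'
from h import *
shot("c2");shot("c2s","side")
plan((.636,-.1615,.3),down(-98.7))
E
```

```text
time: 12.6
tool_pos: [0.4114, -0.2237, 0.3013]
tcp_rot: [3.134, 0.164, 0.007]
wrist_force: [-0.2, -0.5, -0.8]
width: 0.566
shift cm [23.12 -3.73 -0.19] turn [-0.     0.     0.257] deg 14.7 dist 23.4
```

View pics/c2s.png

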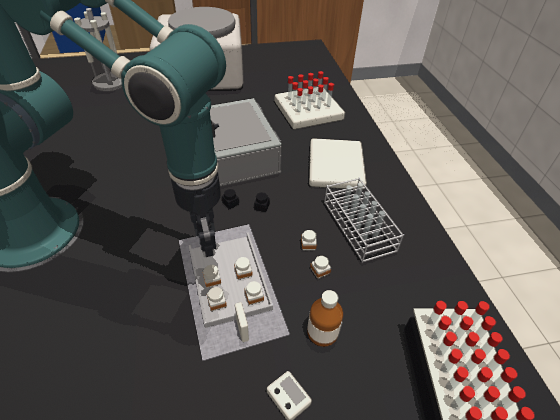

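View pics/c2.png

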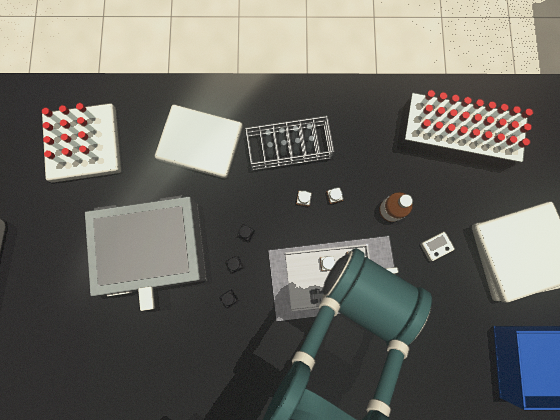

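Jar B stands on the tray at side (211,270). C at top (304,198) and D at (335,195) are unmoved.

```bash
python3 -m jog '[[[0.42,6,-1,0,0,0,0.1],[0.42,12,-2,0,0,0,0.2],[0.42,18,-3,0,0,0,0.26],[0.42,23.1,-3.7,0,0,0,0.26],[0.42,23.1,-3.7,0,0,0,0.26],[0.42,23.1,-3.7,0,0,0,0.26],[0.42,23.1,-3.7,5,0,0,0.26],[0.42,23.1,-3.7,8,0,0,0.26],[0.42,23.1,-3.7,10,0,0,0.26],[0.42,23.1,-3.7,10,0,0,0.26]]]'
python3 - <<'E'
from h import *
plan((.636,-.1615,.181),down(-98.7))
E
```

```text
time: 13.95
tool_pos: [0.6343, -0.1621, 0.1967]
tcp_rot: [-3.131, 0.245, 0.007]
wrist_force: [-0.3, 0.8, 0.7]
width: 0.58
shift cm [ 0.17 -0.09  1.57] turn [-0.001  0.004 -0.004] deg 0.3 dist 1.6
```

```bash
python3 -m jog '[[[0.42,0.1,-0.1,0.8,0,0,0],[0.42,0.1,-0.1,1.6,0,0,0],[0.42,0.1,-0.1,1.8,0,0,0],[0.42,0.1,-0.1,1.8,0,0,0],[1,0.1,-0.1,1.8,0,0,0],[1,0.1,-0.1,1.8,0,0,0],[1,0.1,-0.1,1.8,0,0,0],[1,0.1,-0.1,1.8,0,0,0]]]'
python3 - <<'E'
from h import *
plan((.4701,-.1581,.3),down(-84.2))
E
```

```text
time: 14.95
tool_pos: [0.6376, -0.1612, 0.1812]
tcp_rot: [3.132, -0.244, 0.002]
wrist_force: [0.3, 0.3, 3.2]
width: 0.368
shift cm [-16.58   2.28 -11.9 ] turn [ 0.    -0.001 -0.256] deg 14.7 dist 20.5
```

```bash
python3 -m jog '[[[1,0,0,-4,0,0,0],[1,0,0,-8,0,0,0],[1,-3,0.5,-11.9,0,0,0],[1,-8,1.2,-11.9,0,0,-0.1],[1,-13,1.8,-11.9,0,0,-0.2],[1,-16.6,2.3,-11.9,0,0,-0.26],[1,-16.6,2.3,-11.9,0,0,-0.26],[1,-16.6,2.3,-11.9,0,0,-0.26]]]'
python3 - <<'E'
from h import *
plan((.4701,-.1581,.1905),down(-84.2))
E
```

```text
time: 15.95
tool_pos: [0.4701, -0.1584, 0.3]
tcp_rot: [3.137, 0.163, 0.002]
wrist_force: [0.3, -0.7, -0.8]
width: 0.366
shift cm [-1.000e-02 -3.000e-02  1.095e+01] turn [ 0.    -0.001  0.003] deg 0.2 dist 10.9
```

```bash
python3 -m jog '[[[1,0,0,4,0,0,0],[1,0,0,7,0,0,0],[1,0,0,9,0,0,0],[1,0,0,10,0,0,0],[1,0,0,10.6,0,0,0],[1,0,0,10.9,0,0,0],[1,0,0,11,0,0,0],[1,0,0,11,0,0,0]]]'; python3 -m jog '[[[1,0,0,0.1,0,0,0],[1,0,0,0.2,0,0,0],[1,0,0,0.2,0,0,0]]]'
```

```text
time: 16.95
tool_pos: [0.4699, -0.1583, 0.1902]
tcp_rot: [3.137, 0.165, 0.002]
wrist_force: [-0.6, -0.7, 0.3]
width: 0.364
time: 17.32
tool_pos: [0.4699, -0.1583, 0.1882]
tcp_rot: [3.137, 0.165, 0.001]
wrist_force: [-0.4, 1.5, 3.2]
width: 0.362
```

Contact (3 N). I'll release it now.

```bash
python3 -m jog '[[[0.44,0,0,0,0,0,0],[0.44,0,0,0,0,0,0],[0.44,0,0,0,0,0,0],[0.44,0,0,-4,0,0,0],[0.44,0,0,-8,0,0,0],[0.44,0,0,-11,0,0,0],[0.44,0,0,-11,0,0,0]]]'
python3 - <<'E'
from h import *
shot("d2");shot("d2s","side")
plan((.643,-.238,.3),down(-75.7))
E
```

```text
time: 18.2
tool_pos: [0.471, -0.1587, 0.3007]
tcp_rot: [3.135, 0.164, 0.009]
wrist_force: [-0.0, -0.8, -0.5]
width: 0.564
shift cm [16.42  9.76 -0.26] turn [-0.     0.    -0.145] deg 8.3 dist 19.1
```

View pics/d2s.png

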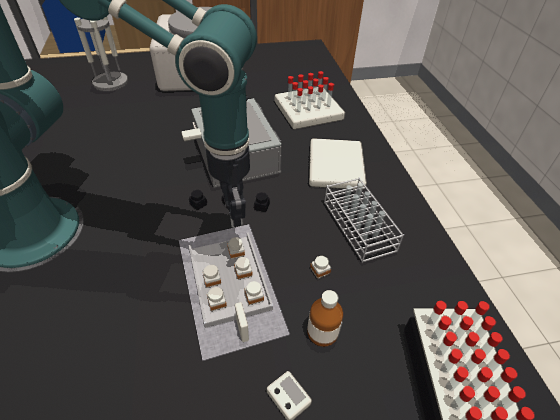

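View pics/d2.png

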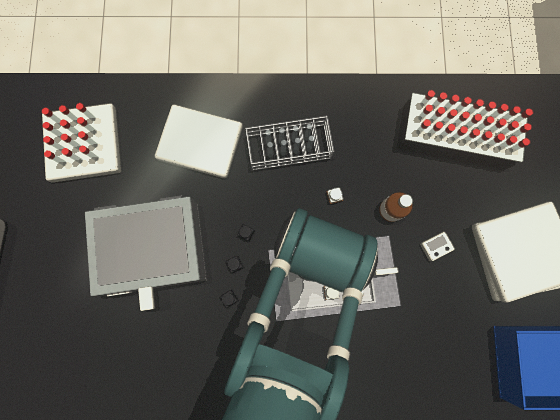

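Five jars are now on the tray, the newest at side (235,247). D is unmoved at top (335,195).

```bash
python3 -m jog '[[[0.42,5,3,0,0,0,-0.07],[0.42,10,6,0,0,0,-0.14],[0.42,15,9,0,0,0,-0.14],[0.42,16.4,9.8,0,0,0,-0.14],[0.42,16.4,9.8,0,0,0,-0.14],[0.42,16.4,9.8,5,0,0,-0.14],[0.42,16.4,9.8,8,0,0,-0.14],[0.42,16.4,9.8,10,0,0,-0.14],[0.42,16.4,9.8,10,0,0,-0.14]]]'
python3 - <<'E'
from h import *
plan((.643,-.238,.181),down(-75.7))
E
```

```text
time: 19.42
tool_pos: [0.6413, -0.2377, 0.1952]
tcp_rot: [-3.116, -0.383, 0.007]
wrist_force: [0.1, 1.1, -0.3]
width: 0.58
shift cm [0.16 0.07 1.42] turn [-0.003  0.004 -0.005] deg 0.4 dist 1.4
```

```bash
python3 -m jog '[[[0.42,0.1,0.1,0.8,0,0,0],[0.42,0.1,0.1,1.6,0,0,0],[0.42,0.1,0.1,1.6,0,0,0],[0.42,0.1,0.1,1.6,0,0,0],[1,0.1,0.1,1.6,0,0,0],[1,0.1,0.1,1.6,0,0,0],[1,0.1,0.1,1.6,0,0,0],[1,0.1,0.1,1.6,0,0,0]]]'
python3 - <<'E'
from h import *
plan((.4045,-.1649,.3),down(-84.2))
E
```

```text
time: 20.42
tool_pos: [0.6446, -0.2394, 0.1823]
tcp_rot: [3.118, 0.383, 0.002]
wrist_force: [-0.0, 0.0, 3.8]
width: 0.367
shift cm [-21.48 -13.04 -11.8 ] turn [ 0.001 -0.001  0.144] deg 8.2 dist 27.8
```

```bash
python3 -m jog '[[[1,0,0,-4,0,0,0],[1,0,0,-8,0,0,0],[1,-3,-1.8,-11.8,0,0,0],[1,-8,-4.9,-11.8,0,0,0.05],[1,-13,-7.9,-11.8,0,0,0.1],[1,-18,-10.9,-11.8,0,0,0.14],[1,-21.5,-13,-11.8,0,0,0.14],[1,-21.5,-13,-11.8,0,0,0.14],[1,-21.5,-13,-11.8,0,0,0.14]]]'
python3 - <<'E'
from h import *
plan((.4045,-.1649,.191),down(-84.2))
E
```

```text
time: 21.55
tool_pos: [0.4045, -0.1654, 0.3]
tcp_rot: [3.137, 0.164, 0.002]
wrist_force: [1.6, -0.2, -0.5]
width: 0.366
shift cm [-1.00e-02 -6.00e-02  1.09e+01] turn [ 0.001 -0.001  0.003] deg 0.2 dist 10.9
```

```bash
python3 -m jog '[[[1,0,0,4,0,0,0],[1,0,0,7,0,0,0],[1,0,0,9,0,0,0],[1,0,0,10,0,0,0],[1,0,0,10.6,0,0,0],[1,0,0,10.9,0,0,0],[1,0,0,10.9,0,0,0]]]'; python3 -m jog '[[[1,0,0,0.1,0,0,0],[1,0,0,0.2,0,0,0],[1,0,0,0.2,0,0,0]]]'
```

```text
time: 22.42
tool_pos: [0.4045, -0.1654, 0.1911]
tcp_rot: [3.137, 0.165, 0.001]
wrist_force: [0.4, -0.3, -0.9]
width: 0.365
time: 22.8
tool_pos: [0.4044, -0.1654, 0.1893]
tcp_rot: [3.137, 0.164, 0.001]
wrist_force: [-0.6, 0.0, 3.9]
width: 0.366
```

```bash
python3 -m jog '[[[0.44,0,0,0,0,0,0],[0.44,0,0,0,0,0,0],[0.44,0,0,0,0,0,0],[0.44,0,0,-4,0,0,0],[0.44,0,0,-8,0,0,0],[0.44,0,0,-13,0,0,0],[0.44,0,0,-13,0,0,0]]]'
python3 - <<'E'
from h import *
plan((.388,.187,.32),down(-81.6))
E
```

```text
time: 23.68
tool_pos: [0.4061, -0.1661, 0.3233]
tcp_rot: [3.133, 0.164, 0.013]
wrist_force: [-0.1, -0.2, 0.3]
width: 0.56
shift cm [  1.9  -35.31   0.17] turn [ 0.005 -0.008 -0.042] deg 2.5 dist 35.4
```

```bash
python3 -m jog '[[[0.38,0,-6,0,0,0,-0.04],[0.38,0,-12,0,0,0,-0.04],[0.38,1,-18,0,0,0,-0.04],[0.38,1.9,-24,0,0,0,-0.04],[0.38,1.9,-30,0,0,0,-0.04],[0.38,1.9,-35.3,0,0,0,-0.04],[0.38,1.9,-35.3,0,0,0,-0.04],[0.38,1.9,-35.3,0,0,0,-0.04],[0.38,1.9,-35.3,0,0,0,-0.04]]]'
python3 - <<'E'
from h import *
im=shot("e1");shot("e1s","side")
plan((.388,.187,.25),down(-81.6))
cv2.imwrite("pics/e1c.png",cv2.resize(im[220:330,200:420],None,fx=3.6,fy=3.6,interpolation=cv2.INTER_CUBIC))
E
```

```text
time: 24.8
tool_pos: [0.3861, 0.1866, 0.318]
tcp_rot: [3.133, 0.224, -0.002]
wrist_force: [0.8, 0.4, 1.1]
width: 0.622
shift cm [ 0.18 -0.02  6.84] turn [ 0.     0.    -0.004] deg 0.2 dist 6.8
```

View pics/e1c.png

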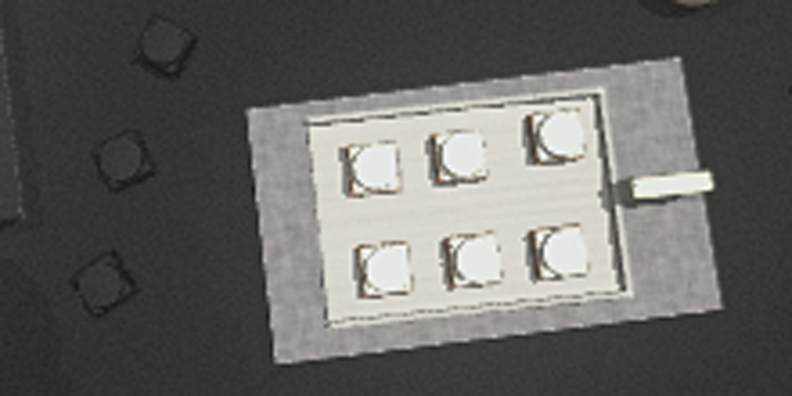

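View pics/e1s.png

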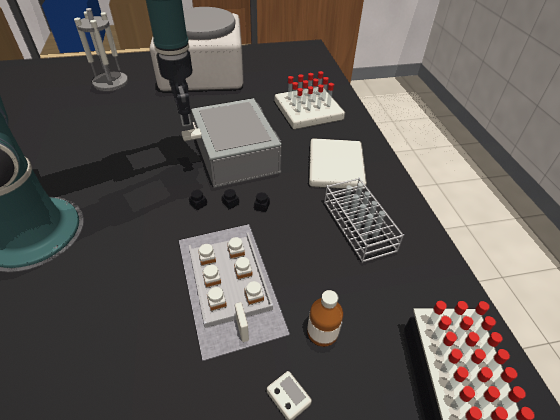

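All six jars stand upright on the tray, and the gripper is above the tab. Now I'll descend and pinch it.

```bash
python3 -m jog '[[[0.38,0.2,0,3,0,0,0],[0.38,0.2,0,5,0,0,0],[0.38,0.2,0,6.5,0,0,0],[0.38,0.2,0,7,0,0,0],[0.38,0.2,0,7,0,0,0],[1,0.2,0,7,0,0,0],[1,0.2,0,7,0,0,0],[1,0.2,0,7,0,0,0],[1,0.2,0,7,0,0,0],[1,0.2,0,7,0,0,0]]]' 40
python3 - <<'E'
from h import *
im=shot("f1s","side")
cv2.imwrite("pics/f1c.png",cv2.resize(im[60:190,130:300],None,fx=4,fy=4,interpolation=cv2.INTER_CUBIC))
p,Rt=tool(); 
# arc in tool axes: case x dir, z
ex=np.array([np.cos(np.radians(8.4)),np.sin(np.radians(8.4)),0])
print('case x in tool',Rt.inv().apply(ex))
for th in range(0,105,8):
    t=np.radians(th); d=.22*(ex*(1-np.cos(t))+np.array([0,0,1])*np.sin(t)); print(th,(Rt.inv().apply(d)*100).round(1))
E
```

```text
time: 26.15
tool_pos: [0.3884, 0.189, 0.2498]
tcp_rot: [-3.131, -0.227, -0.003]
wrist_force: [-1.8, 4.4, 2.2]
width: 0.34
case x in tool [ 0.99999651 -0.00190714  0.00182724]
0 [0. 0. 0.]
8 [ 0.2 -0.  -3.1]
16 [ 0.9 -0.  -6.1]
24 [ 1.9 -0.  -8.9]
32 [  3.4  -0.  -11.7]
40 [  5.2  -0.  -14.1]
48 [  7.3  -0.  -16.3]
56 [  9.7  -0.1 -18.2]
64 [ 12.4  -0.1 -19.8]
72 [ 15.2  -0.1 -20.9]
80 [ 18.2  -0.1 -21.6]
88 [ 21.3  -0.1 -21.9]
96 [ 24.3  -0.1 -21.8]
104 [ 27.4  -0.1 -21.3]
```

View pics/f1c.png

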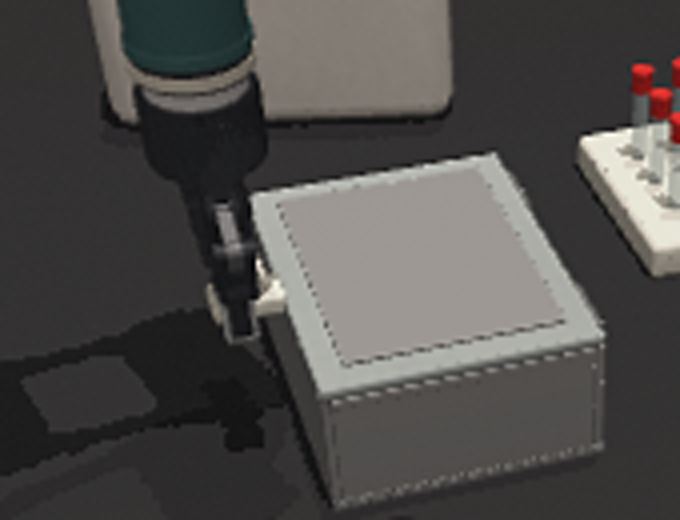

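The tab is pinched (29 mm). I'll raise the lid along the arc.

```bash
python3 -m jog '[[[1,0.1,0,-1.5,0,0,0],[1,0.2,0,-3.1,0,0,0],[1,0.5,0,-4.6,0,0,0],[1,0.9,0,-6.1,0,0,0],[1,1.4,0,-7.5,0,0,0],[1,1.9,0,-8.9,0,0,0],[1,2.6,0,-10.3,0,0,0],[1,3.4,0,-11.7,0,0,0],[1,4.3,0,-12.9,0,0,0],[1,5.2,0,-14.1,0,0,0],[1,5.2,0,-14.1,0,0,0]]]'
python3 - <<'E'
from h import *
print(bot.read_state()['wrist_force'])
im=shot("g1s","side")
cv2.imwrite("pics/g1c.png",cv2.resize(im[20:190,110:320],None,fx=3.5,fy=3.5,interpolation=cv2.INTER_CUBIC))
E
```

```text
time: 27.58
tool_pos: [0.4404, 0.1967, 0.3903]
tcp_rot: [-3.13, -0.227, -0.004]
wrist_force: [3.0, 4.9, -5.0]
width: 0.343
[ 3.0327275   4.90219079 -5.00304901]
```

View pics/g1c.png

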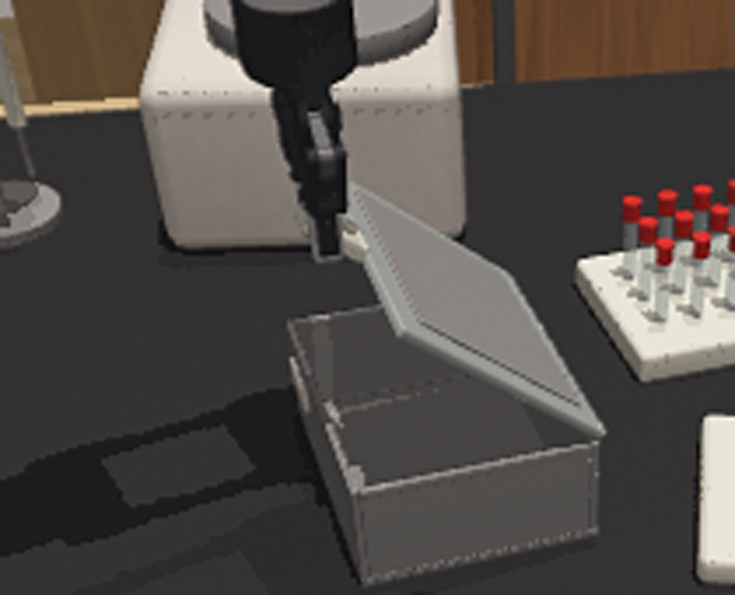

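```bash
python3 -m jog '[[[1,1,0,-1.2,0,0,0],[1,2.1,0,-2.2,0,0,0],[1,3.3,0,-3.2,0,0,0],[1,4.5,0,-4.1,0,0,0],[1,5.8,0,-5,0,0,0],[1,7.2,0,-5.7,0,0,0],[1,8.6,0,-6.3,0,0,0],[1,10,0,-6.8,0,0,0],[1,11.5,0,-7.2,0,0,0],[1,13,0,-7.5,0,0,0],[1,14.5,0,-7.8,0,0,0],[1,16.1,0,-7.8,0,0,0]]]'
python3 - <<'E'
from h import *
print(bot.read_state()['wrist_force'])
im=shot("h1s","side")
cv2.imwrite("pics/h1c.png",cv2.resize(im[0:190,110:330],None,fx=3.2,fy=3.2,interpolation=cv2.INTER_CUBIC))
E
```

```text
time: 29.12
tool_pos: [0.5983, 0.2202, 0.468]
tcp_rot: [-3.131, -0.228, 0.004]
wrist_force: [-2.9, 5.4, 3.6]
width: 0.339
[-2.87564753  5.38066978  3.56477862]
```

View pics/h1c.png

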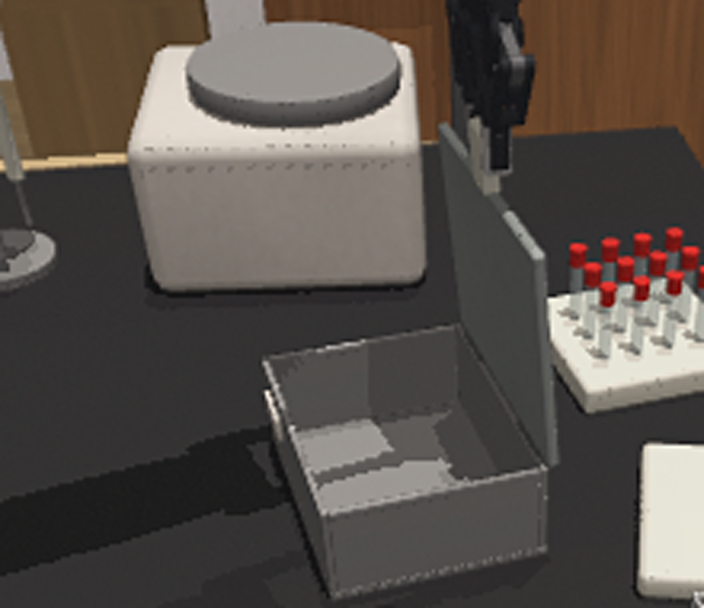

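```bash
python3 -m jog '[[[1,0.8,0,0,0,0,0],[1,1.5,0,-0.1,0,0,0],[1,2.3,0,0,0,0,0],[1,3,0,0.1,0,0,0],[1,3.7,0,0.2,0,0,0],[1,4.4,0,0.3,0,0,0],[1,4.4,0,0.3,0,0,0]]]'; python3 -m jog '[[[1,0.3,0,0,0,0,0],[1,0.5,0,0.1,0,0,0],[1,0.5,0,0.1,0,0,0]]]'
```

```text
time: 30.05
tool_pos: [0.6422, 0.2268, 0.4654]
tcp_rot: [-3.13, -0.229, 0.0]
wrist_force: [-1.9, 5.3, 2.4]
width: 0.34
time: 30.42
tool_pos: [0.6468, 0.2275, 0.4647]
tcp_rot: [-3.13, -0.229, 0.0]
wrist_force: [-1.5, 5.7, 3.2]
width: 0.344
```

```bash
python3 -m jog '[[[1,0.3,0,0.1,0,0,0],[1,0.6,0,0.1,0,0,0],[1,0.6,0,0.1,0,0,0]]]'; python3 -m jog '[[[1,0.2,0,0,0,0,0],[1,0.4,0,0.1,0,0,0],[1,0.4,0,0.1,0,0,0]]]'
python3 - <<'E'
from h import *
im=shot("i1s","side")
cv2.imwrite("pics/i1c.png",cv2.resize(im[0:190,110:330],None,fx=3.2,fy=3.2,interpolation=cv2.INTER_CUBIC))
E
```

```text
time: 30.8
tool_pos: [0.6526, 0.2283, 0.4636]
tcp_rot: [-3.13, -0.229, 0.002]
wrist_force: [-3.3, 5.0, 2.5]
width: 0.344
time: 31.18
tool_pos: [0.6567, 0.229, 0.4627]
tcp_rot: [-3.13, -0.229, 0.0]
wrist_force: [-2.2, 5.4, 2.1]
width: 0.341
```

View pics/i1c.png

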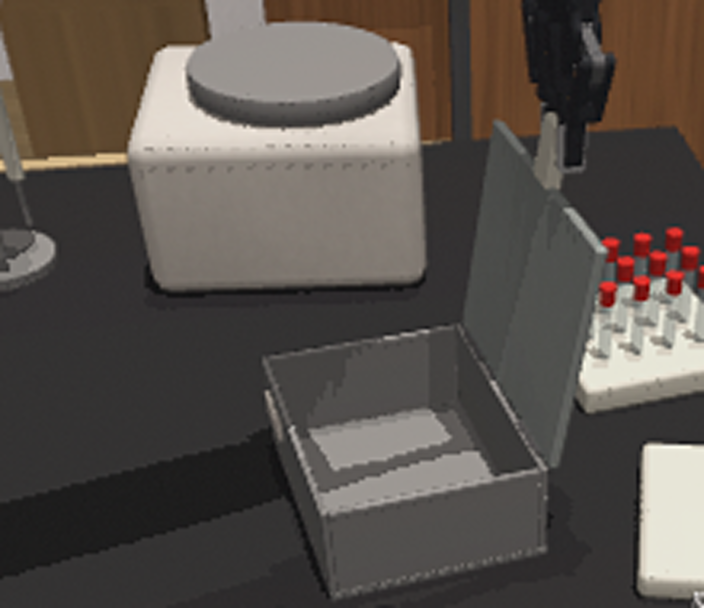

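```bash
python3 -m jog '[[[1,0.3,0,0,0,0,0],[1,0.6,0,0.1,0,0,0],[1,0.6,0,0.1,0,0,0]]]'; python3 -m jog '[[[1,0.3,0,0.1,0,0,0],[1,0.5,0,0.1,0,0,0],[1,0.5,0,0.1,0,0,0]]]'
```

```text
time: 31.6
tool_pos: [0.6598, 0.2295, 0.4622]
tcp_rot: [-3.131, -0.229, 0.016]
wrist_force: [-16.8, 2.3, 9.7]
width: 0.341
time: 31.98
tool_pos: [0.6616, 0.2299, 0.4621]
tcp_rot: [-3.133, -0.23, 0.032]
wrist_force: [-34.1, -1.6, 17.6]
width: 0.346
```

On the stop (force rising at x≈0.659). I'll back off and release.

```bash
python3 -m jog '[[[1,-0.5,0,0,0,0,0],[1,-0.8,0,0,0,0,0],[1,-0.8,0,0,0,0,0],[0.38,-0.8,0,0,0,0,0],[0.38,-0.8,0,0,0,0,0],[0.38,-0.8,0,0,0,0,0],[0.38,-0.8,0,-3,0,0,0],[0.38,-0.8,0,-7,0,0,0],[0.38,-0.8,0,-7,0,0,0]]]'
python3 - <<'E'
from h import *
im=shot("k1s","side")
cv2.imwrite("pics/k1c.png",cv2.resize(im[0:190,110:330],None,fx=3.2,fy=3.2,interpolation=cv2.INTER_CUBIC))
plan((.4557,-.3507,.53),down(5.8))
plan((.4557,-.3507,.53),down(185.8)); print(bot.read_state()['q'])
E
```

```text
time: 33.1
tool_pos: [0.6609, 0.2277, 0.5347]
tcp_rot: [-3.132, -0.227, -0.013]
wrist_force: [-0.2, -0.2, -0.2]
width: 0.617
shift cm [-2.860e+01  5.428e+01  5.000e-02] turn [ 0.003 -0.004 -1.528] deg 87.5 dist 61.4
shift cm [-2.860e+01  5.428e+01  5.000e-02] turn [-0.004 -0.003  1.614] deg 92.5 dist 61.4
[ 2.96209888e-01  2.62210274e-01  1.37682470e+00 -2.03196228e-04
  1.49817090e+00  1.72256658e+00]
```

View pics/k1c.png

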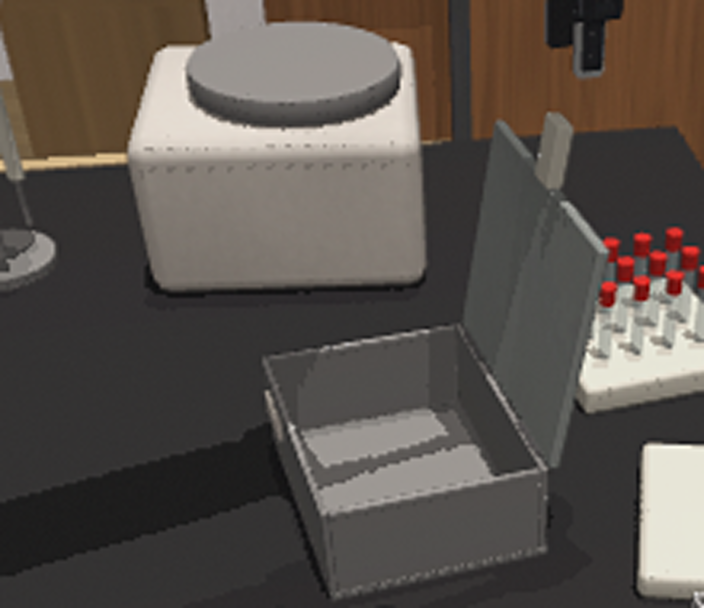

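Lid stays open. Now I'll go to the tray grip plate, high over everything.

```bash
python3 -m jog '[[[0.38,-3,6,0,0,0,-0.17],[0.38,-6,11,0,0,0,-0.34],[0.38,-9,16.5,0,0,0,-0.51],[0.38,-12,22,0,0,0,-0.68],[0.38,-15,27.5,0,0,0,-0.85],[0.38,-18,33,0,0,0,-1.02],[0.38,-21,38.5,0,0,0,-1.19],[0.38,-24,44,0,0,0,-1.36],[0.38,-26.5,50,4,0,0,-1.53],[0.38,-28.6,54.3,8,0,0,-1.53],[0.38,-28.6,54.3,13,0,0,-1.53],[0.38,-28.6,54.3,13,0,0,-1.53]]]'
python3 - <<'E'
from h import *
im=shot("l1s","side");im2=shot("l1")
cv2.imwrite("pics/l1c.png",cv2.resize(im[150:370,150:330],None,fx=2.7,fy=2.7,interpolation=cv2.INTER_CUBIC))
plan((.4557,-.3507,.30),down(5.8)); print(bot.read_state()['q'])
E
```

```text
time: 34.65
tool_pos: [0.4528, -0.3505, 0.3922]
tcp_rot: [-2.097, -2.321, 0.001]
wrist_force: [0.1, 0.9, -0.8]
width: 0.619
shift cm [-0.06  0.07  9.82] turn [-0.002 -0.003  0.002] deg 0.3 dist 9.8
[-6.99568009e-01  8.03849298e-02  1.82949802e+00  4.08764660e-04
  1.23549790e+00 -8.03091789e-01]
```

View pics/l1c.png

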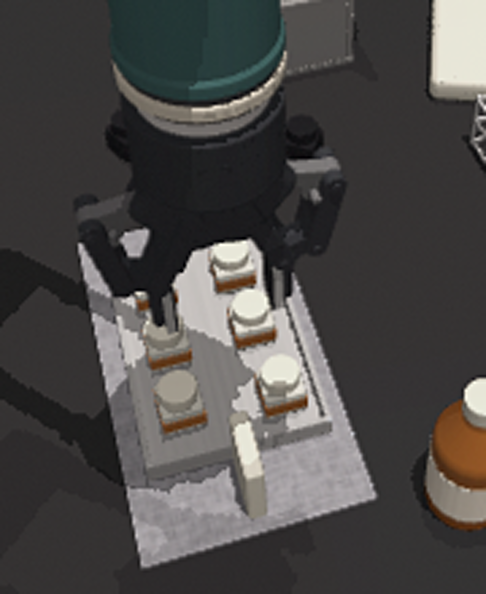

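View pics/l1.png

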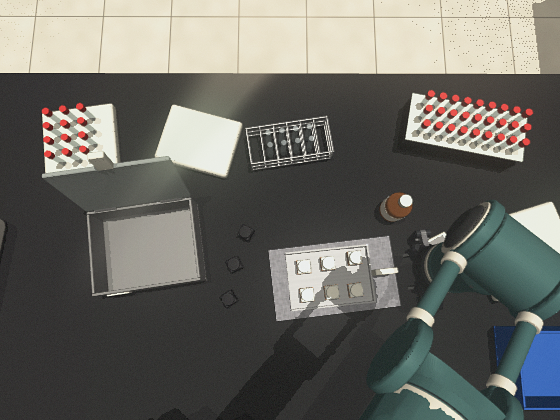

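```bash
python3 -m jog '[[[0.38,0.1,0.1,5,0,0,0],[0.38,0.1,0.1,9,0,0,0],[0.38,0.1,0.1,9,0,0,0],[0.38,0.1,0.1,9,0,0,0]]]'
python3 - <<'E'
from h import *
im=shot("m1s","side")
cv2.imwrite("pics/m1c.png",cv2.resize(im[200:370,170:330],None,fx=3.4,fy=3.4,interpolation=cv2.INTER_CUBIC))
plan((.4557,-.3507,.20),down(5.8))
E
```

```text
time: 35.25
tool_pos: [0.458, -0.35, 0.313]
tcp_rot: [2.098, 2.332, 0.0]
wrist_force: [0.7, -1.2, 0.9]
width: 0.62
shift cm [ 0.02 -0.28 11.34] turn [0.004 0.004 0.004] deg 0.4 dist 11.3
```

View pics/m1c.png

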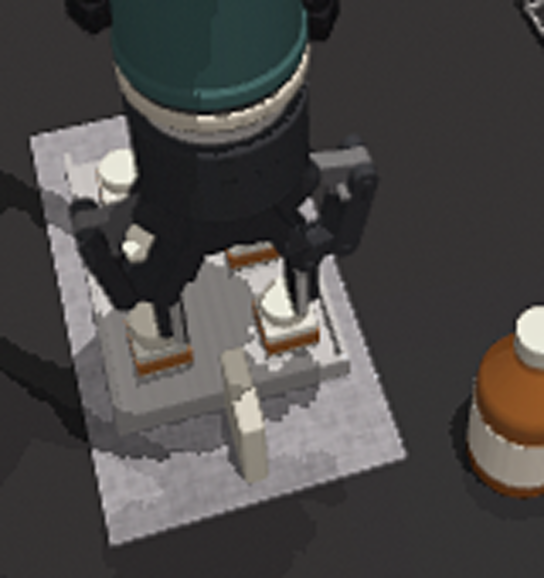

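```bash
python3 -m jog '[[[0.38,0,-0.2,4,0,0,0],[0.38,0,-0.2,7,0,0,0],[0.38,0,-0.2,9,0,0,0],[0.38,0,-0.2,10.5,0,0,0],[0.38,0,-0.2,11.3,0,0,0],[0.38,0,-0.2,11.3,0,0,0],[0.38,0,-0.2,11.3,0,0,0]]]'
python3 - <<'E'
from h import *
im=shot("n1s","side")
cv2.imwrite("pics/n1c.png",cv2.resize(im[200:370,170:330],None,fx=3.4,fy=3.4,interpolation=cv2.INTER_CUBIC))
plan((.4557,-.3507,.20),down(5.8))
E
```

```text
time: 36.17
tool_pos: [0.4549, -0.3503, 0.1975]
tcp_rot: [2.102, 2.333, 0.0]
wrist_force: [0.4, -0.5, -0.4]
width: 0.62
shift cm [-0.05  0.08 -0.24] turn [0.001 0.001 0.003] deg 0.2 dist 0.3
```

View pics/n1c.png

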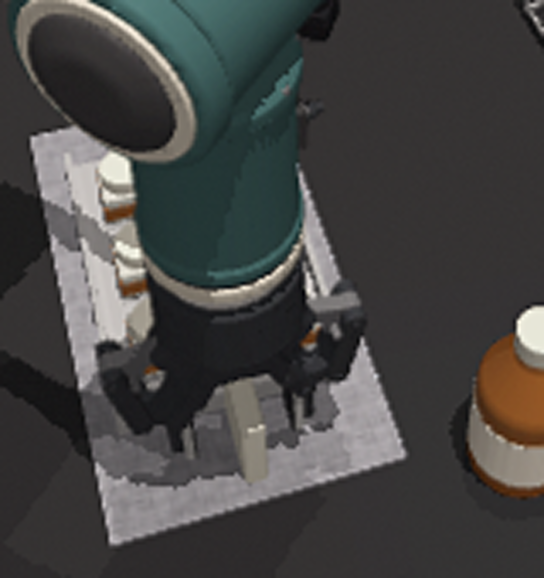

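```bash
python3 -m jog '[[[0.7,0,0.1,-0.2,0,0,0],[0.7,0,0.1,-0.2,0,0,0],[0.7,0,0.1,-0.2,0,0,0],[1,0,0.1,-0.2,0,0,0],[1,0,0.1,-0.2,0,0,0],[1,0,0.1,-0.2,0,0,0],[1,0,0.1,-0.2,0,0,0]]]' 100
python3 - <<'E'
from h import *
s=bot.read_state();print(s['wrist_force'],s['torque'],s['q'])
E
```

```text
time: 37.1
tool_pos: [0.4557, -0.3499, 0.199]
tcp_rot: [2.103, 2.333, 0.0]
wrist_force: [0.7, -0.0, 2.3]
width: 0.152
[ 0.65660958 -0.00390416  2.33046148] [ 0.00737314 -0.17744641 -0.13776514] [-6.98268329e-01  2.86973812e-01  1.99251974e+00  2.02339293e-04
  8.61290061e-01 -8.02265388e-01]
```

Gripped (13 mm). I'll lift gently and check the sag.

```bash
python3 -m jog '[[[1,0,0,-0.3,0,0,0],[1,0,0,-0.8,0,0,0],[1,0,0,-1.5,0,0,0],[1,0,0,-2.3,0,0,0],[1,0,0,-3,0,0,0],[1,0,0,-3,0,0,0]]]'
python3 - <<'E'
from h import *
s=bot.read_state();print(s['wrist_force'],s['torque'])
im=shot("o1s","side");shot("o1")
cv2.imwrite("pics/o1c.png",cv2.resize(im[180:370,150:340],None,fx=3,fy=3,interpolation=cv2.INTER_CUBIC))
E
```

```text
time: 37.85
tool_pos: [0.4558, -0.3501, 0.2298]
tcp_rot: [2.102, 2.332, 0.0]
wrist_force: [-0.0, 0.3, -3.1]
width: 0.15
[-0.03758542  0.3344407  -3.14030927] [-0.32381225 -0.04913956 -0.00164987]
```

View pics/o1c.png

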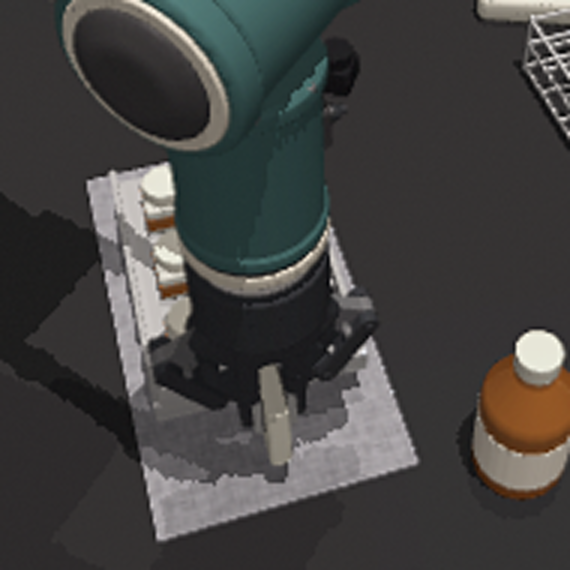

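View pics/o1.png

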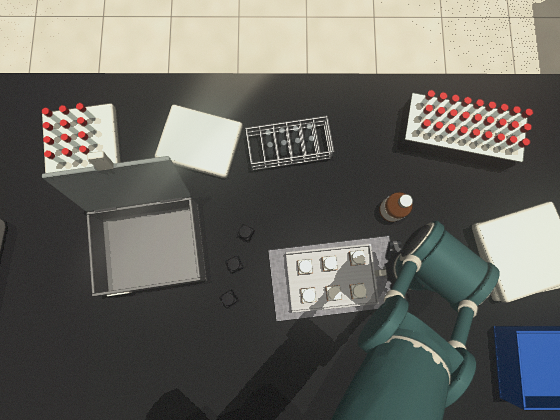

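The tray is held with all jars upright (top view around (330,280)) and weighs 3.1 N. I'll lift further and move to the case with the lip pitched slightly up.

```bash
cat >> h.py <<'E'
CC=np.array([.5116,.2054]);CY=np.radians(8.4)
def cw(x,y,z): return np.array([CC[0]+x*np.cos(CY)-y*np.sin(CY),CC[1]+x*np.sin(CY)+y*np.cos(CY),z])
def tip(L,a):  # lip floor point in case coords, slope a deg lip down -> TCP world, R
    a=np.radians(a); d=-np.array([-np.sin(CY),np.cos(CY),0]); k=np.array([0,0,1.])
    tx=np.cos(a)*d+np.sin(a)*k; tz=-np.sin(a)*d+np.cos(a)*k
    p=cw(*L)+.228*tx+(.038+.155)*tz; y=np.cross(tz,tx); z=-tz
    return p,R.from_matrix(np.c_[np.cross(y,z),y,z])
E
python3 - <<'E'
from h import *
p,Rt=tip((0,-.07,.17),-3); print(p); plan(p,Rt); plan((.4558,-.35,.36),tool()[1])
E
```

```text
[ 0.55656266 -0.09908652  0.3508029 ]
shift cm [ 23.89  12.66 -12.2 ] turn [ 0.001  0.053 -0.043] deg 3.9 dist 29.7
shift cm [ -0.02   0.04 -13.11] turn [0. 0. 0.] deg 0.0 dist 13.1
```

```bash
python3 -m jog '[[[1,0,0,-1,0,0.01,0],[1,0,0,-2.5,0,0.03,0],[1,0,0,-4.5,0,0.05,0],[1,0,0,-6.5,0,0.05,0],[1,0,0,-8.5,0,0.05,0],[1,0,0,-10.5,0,0.05,0],[1,0,0,-11.8,0,0.05,0],[1,0,0,-12.2,0,0.05,0],[1,0.5,0.3,-12.2,0,0.05,0],[1,1.7,0.9,-12.2,0,0.05,0],[1,3.5,1.9,-12.2,0,0.05,-0.01],[1,5.5,2.9,-12.2,0,0.05,-0.02]]]'
python3 - <<'E'
from h import *
p,Rt=tip((0,-.07,.17),-3); plan(p,Rt);shot("p1s","side");shot("p1")
E
```

```text
time: 39.45
tool_pos: [0.479, -0.2904, 0.35]
tcp_rot: [-2.053, -2.326, -0.052]
wrist_force: [-0.7, -0.2, -3.1]
width: 0.15
shift cm [18.   10.08  0.84] turn [ 0.001  0.001 -0.022] deg 1.3 dist 20.6
```

View pics/p1s.png

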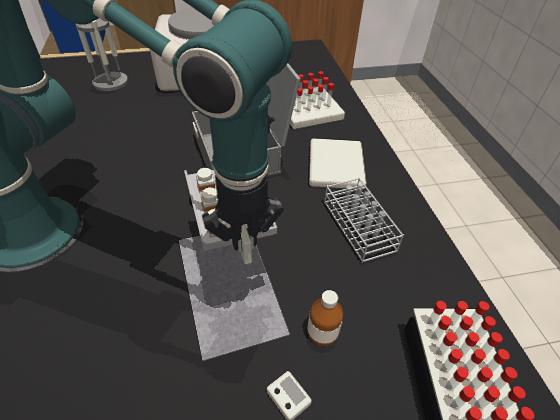

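```bash
python3 -m jog '[[[1,2,1.1,0.1,0,0,0],[1,4.2,2.3,0.2,0,0,0],[1,6.4,3.6,0.3,0,0,-0.01],[1,8.6,4.8,0.4,0,0,-0.02],[1,10.8,6,0.5,0,0,-0.02],[1,13,7.3,0.6,0,0,-0.02],[1,15,8.4,0.7,0,0,-0.02],[1,16.8,9.4,0.8,0,0,-0.02],[1,17.7,9.9,0.8,0,0,-0.02],[1,18,10.1,0.8,0,0,-0.02],[1,18,10.1,0.8,0,0,-0.02]]]'
python3 - <<'E'
from h import *
im=shot("q1s","side");shot("q1")
for L,a in(((0,-.07,.17),-3),((0,-.07,.17),0),((0,-.07,.15),5),((0,-.07,.13),10),((0,-.07,.11),15),((0,-.07,.09),20),((0,-.07,.085),25),((0,-.07,.085),30),((0,-.07,.085),35),((0,-.07,.085),40),((0,-.07,.085),45)):
    print(L,a,end=' ');plan(*tip(L,a))
print(bot.read_state()['q'])
E
```

```text
time: 40.92
tool_pos: [0.5565, -0.101, 0.3517]
tcp_rot: [-2.031, -2.348, -0.052]
wrist_force: [-0.3, 0.0, -2.5]
width: 0.148
(0, -0.07, 0.17) -3 shift cm [0.21 0.05 0.1 ] turn [ 0.001  0.003 -0.003] deg 0.2 dist 0.2
(0, -0.07, 0.17) 0 shift cm [ 1.25  0.05 -1.07] turn [ 0.001 -0.05  -0.003] deg 2.9 dist 1.6
(0, -0.07, 0.15) 5 shift cm [ 3.02  0.04 -0.89] turn [ 0.001 -0.137 -0.003] deg 7.9 dist 3.1
(0, -0.07, 0.13) 10 shift cm [ 4.93  0.04 -0.55] turn [ 0.001 -0.224 -0.003] deg 12.9 dist 5.0
(0, -0.07, 0.11) 15 shift cm [ 6.98  0.03 -0.03] turn [ 0.001 -0.312 -0.003] deg 17.9 dist 7.0
(0, -0.07, 0.09) 20 shift cm [9.15 0.02 0.69] turn [ 0.001 -0.399 -0.003] deg 22.9 dist 9.2
(0, -0.07, 0.085) 25 shift cm [11.5   0.02  0.11] turn [ 0.001 -0.486 -0.003] deg 27.9 dist 11.5
(0, -0.07, 0.085) 30 shift cm [ 1.396e+01  1.000e-02 -7.500e-01] turn [ 0.    -0.573 -0.003] deg 32.9 dist 14.0
(0, -0.07, 0.085) 35 shift cm [16.48  0.   -1.4 ] turn [ 0.    -0.661 -0.003] deg 37.9 dist 16.5
(0, -0.07, 0.085) 40 shift cm [19.05 -0.   -1.83] turn [ 0.    -0.748 -0.003] deg 42.8 dist 19.1
(0, -0.07, 0.085) 45 shift cm [ 2.165e+01 -1.000e-02 -2.030e+00] turn [ 0.    -0.835 -0.003] deg 47.8 dist 21.7
[-0.23858105  0.1029103   1.89400109  0.05078698  1.1625559  -0.40265513]
```

View pics/q1s.png

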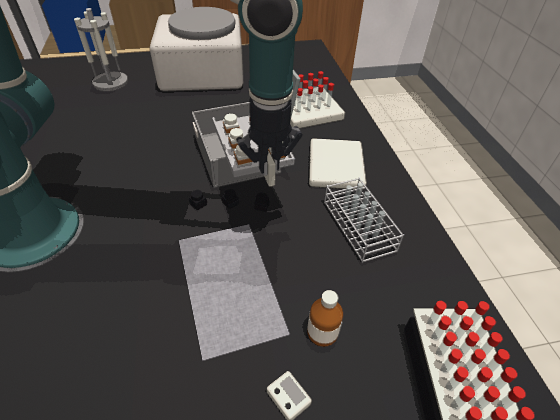

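View pics/q1.png

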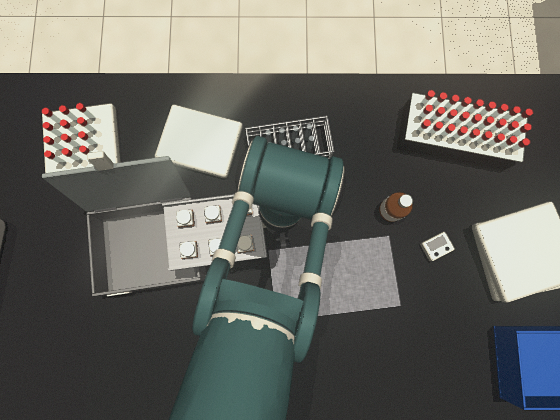

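The tray's lip is over the case at about top (165,240), and all jars are standing. I'll check the lip height by casting rays before tipping.

```bash
python3 - <<'E'
from h import *
for u,v in((165,206),(168,270)):
  for z in(.14,.155,.17):
    p=ray("top",u,v,z)[:2]-CC; c,s=np.cos(CY),np.sin(CY); print(z,(c*p[0]+s*p[1]).round(4),(-s*p[0]+c*p[1]).round(4))
E
python3 -m jog '[[[1,0.8,0,-0.6,0,-0.03,0],[1,1.5,0,-1.2,0,-0.06,0],[1,2.3,0,-1,0,-0.1,0],[1,3.2,0,-0.9,0,-0.14,0],[1,4.1,0,-0.7,0,-0.18,0],[1,4.9,0,-0.6,0,-0.22,0],[1,4.9,0,-0.6,0,-0.22,0]]]'
python3 - <<'E'
from h import *
im=shot("r1s","side");im2=shot("r1");print(bot.read_state()['q'])
cv2.imwrite("pics/r1c.png",np.hstack([cv2.resize(im[60:230,170:320],(400,453)),cv2.resize(im2[150:300,80:230],(400,453)[:1]+(453,))]))
E
```

```text
0.14 0.0723 -0.0693
0.155 0.0691 -0.0728
0.17 0.0659 -0.0763
0.14 -0.0653 -0.062
0.155 -0.0663 -0.0656
0.17 -0.0673 -0.0693
time: 41.9
tool_pos: [0.5493, -0.0515, 0.3607]
tcp_rot: [1.966, 2.275, -0.165]
wrist_force: [0.0, -0.9, -4.5]
width: 0.152
[-0.08821088  0.05412058  1.93358775 -0.18336785  1.11884792 -0.15534114]
```

View pics/r1c.png

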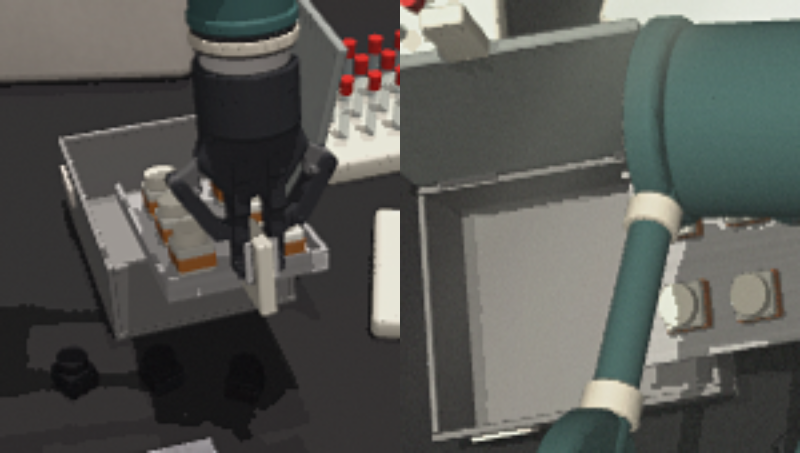

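Run:
```python
from h import *
for z,a in((.13,10),(.11,15),(.09,20),(.085,24),(.085,28),(.085,32),(.085,36),(.085,40)): print(a,end=' ');plan(*tip((0,-.07,z),a))
```

```text
10 shift cm [-0.04  0.01  0.11] turn [ 0.002 -0.005 -0.002] deg 0.3 dist 0.1
15 shift cm [2.08 0.01 0.18] turn [ 0.002 -0.092 -0.002] deg 5.3 dist 2.1
20 shift cm [4.36 0.   0.41] turn [ 0.002 -0.179 -0.002] deg 10.3 dist 4.4
24 shift cm [ 6.09 -0.   -0.37] turn [ 0.002 -0.249 -0.002] deg 14.3 dist 6.1
28 shift cm [ 7.83 -0.   -1.52] turn [ 0.001 -0.319 -0.003] deg 18.3 dist 8.0
32 shift cm [ 9.65 -0.   -2.55] turn [ 0.001 -0.389 -0.003] deg 22.3 dist 10.0
36 shift cm [ 1.153e+01 -1.000e-02 -3.440e+00] turn [ 0.001 -0.458 -0.003] deg 26.3 dist 12.0
40 shift cm [ 1.347e+01 -1.000e-02 -4.210e+00] turn [ 0.001 -0.528 -0.003] deg 30.3 dist 14.1
```

```bash
python3 -m jog '[[[1,1,0,0.1,0,-0.05,0],[1,2.1,0,0.2,0,-0.09,0],[1,3.2,0,0.3,0,-0.14,0],[1,4.4,0,0.4,0,-0.18,0],[1,5.2,0,0,0,-0.21,0],[1,6.1,0,-0.4,0,-0.25,0],[1,7,0,-0.9,0,-0.28,0],[1,7.8,0,-1.5,0,-0.32,0],[1,8.7,0,-2,0,-0.35,0],[1,9.6,0,-2.5,0,-0.39,0],[1,9.6,0,-2.5,0,-0.39,0]]]'
python3 - <<'E'
from h import *
im=shot("s1s","side");im2=shot("s1");print(bot.read_state()['q'])
cv2.imwrite("pics/s1c.png",np.hstack([cv2.resize(im[60:230,170:320],(400,453)),cv2.resize(im2[150:300,80:230],(400,453)[:1]+(453,))]))
for z,a in((.085,32),(.085,36),(.085,40),(.085,44),(.085,48)): print(a,end=' ');plan(*tip((0,-.07,z),a))
E
```

```text
time: 43.38
tool_pos: [0.5355, 0.0461, 0.3691]
tcp_rot: [1.748, 2.022, -0.5]
wrist_force: [0.4, -0.1, -3.0]
width: 0.153
[ 0.21030133  0.05696693  1.96156583 -0.59753029  1.22711743  0.30314495]
32 shift cm [ 0.03 -0.02 -0.09] turn [ 0.001  0.001 -0.003] deg 0.2 dist 0.1
36 shift cm [ 1.43 -0.03 -1.64] turn [ 0.    -0.069 -0.003] deg 3.9 dist 2.2
40 shift cm [ 2.93 -0.03 -3.08] turn [ 0.    -0.139 -0.003] deg 7.9 dist 4.3
44 shift cm [ 4.54 -0.03 -4.42] turn [ 0.    -0.208 -0.003] deg 11.9 dist 6.3
48 shift cm [ 6.23 -0.04 -5.64] turn [ 0.    -0.278 -0.003] deg 15.9 dist 8.4
```

View pics/s1c.png

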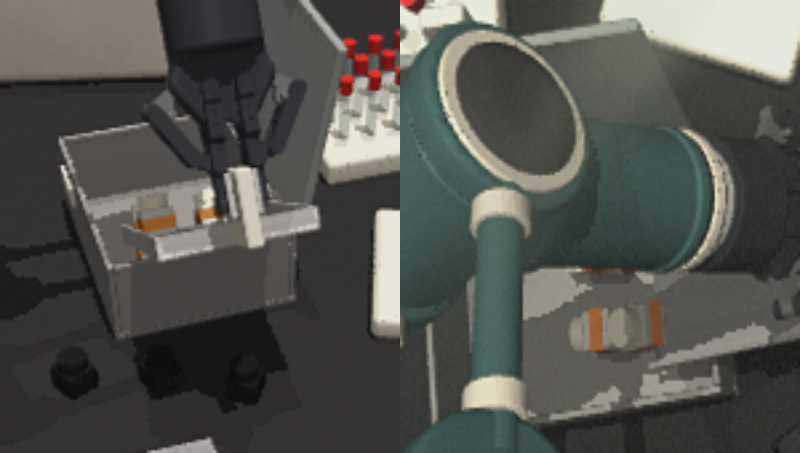

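The jars have slid to the lip. I'll steepen a bit and hold.

```bash
python3 -m jog '[[[1,0.7,0,-0.8,0,-0.03,0],[1,1.4,0,-1.6,0,-0.07,0],[1,2.2,0,-2.3,0,-0.1,0],[1,2.9,0,-3.1,0,-0.14,0],[1,2.9,0,-3.1,0,-0.14,0],[1,2.9,0,-3.1,0,-0.14,0]]]'
python3 - <<'E'
from h import *
im=shot("t1s","side");im2=shot("t1");print(bot.read_state()['wrist_force'])
cv2.imwrite("pics/t1c.png",np.hstack([cv2.resize(im[60:230,170:320],(400,453)),cv2.resize(im2[150:300,80:230],(400,453)[:1]+(453,))]))
for z,a in((.085,44),(.085,48)): print(a,end=' ');plan(*tip((0,-.07,z),a))
E
```

```text
time: 44.22
tool_pos: [0.5294, 0.086, 0.3793]
tcp_rot: [1.665, 1.924, -0.607]
wrist_force: [0.0, 0.3, -1.5]
width: 0.148
[ 0.68162447  0.43179192 -1.58338714]
44 shift cm [ 1.44 -0.02 -1.58] turn [-0.001 -0.068 -0.003] deg 3.9 dist 2.1
48 shift cm [ 2.94 -0.02 -3.03] turn [-0.001 -0.138 -0.003] deg 7.9 dist 4.2
```

View pics/t1c.png

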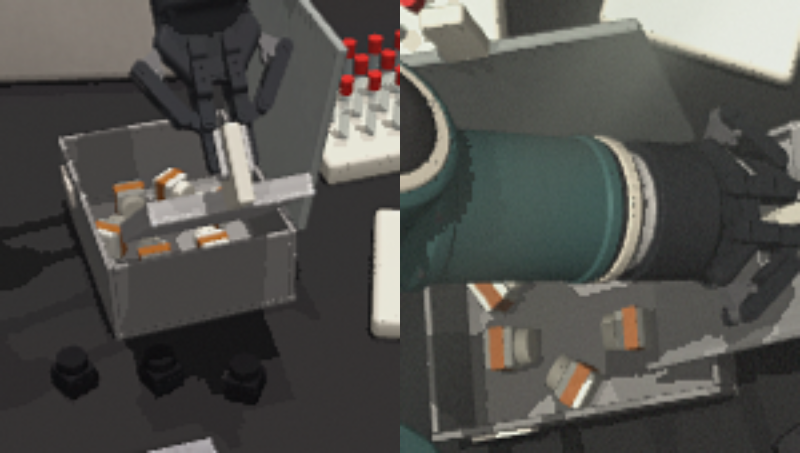

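At least five jars are visible in the case, and the tray's weight dropped to 1.6 N (about that of the empty tray). I'll steepen slightly while lifting the lip, to be sure.

```bash
python3 -m jog '[[[1,0.5,0,-1.2,0,-0.03,0],[1,1,0,-2.4,0,-0.07,0],[1,1,0,-4,0,-0.1,0],[1,1,0,-6,0,-0.1,0],[1,1,0,-6,0,-0.1,0]]]'
python3 - <<'E'
from h import *
im=shot("u1s","side");im2=shot("u1");print(bot.read_state()['wrist_force'])
cv2.imwrite("pics/u1c.png",np.hstack([cv2.resize(im[60:230,170:320],(400,453)),cv2.resize(im2[150:300,80:230],(400,453)[:1]+(453,))]))
p,Rt=tip((0,-.11,.20),0); print(p); plan(p,Rt)
E
```

```text
time: 44.95
tool_pos: [0.5232, 0.1328, 0.421]
tcp_rot: [1.604, 1.852, -0.672]
wrist_force: [0.9, 0.2, -1.5]
width: 0.152
[-0.57464205 -0.72019317 -2.1371594 ]
[ 0.56097606 -0.12897405  0.393     ]
shift cm [-1.649e+01  2.000e-02  2.073e+01] turn [ 0.001  0.799 -0.003] deg 45.8 dist 26.5
```

View pics/u1c.png

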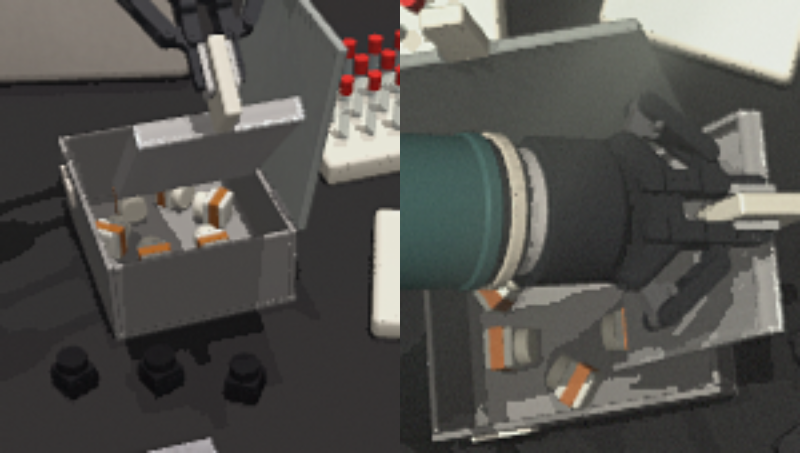

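Six jars lie in the case (side crop (105,235) to (215,205)) and the tray is empty. Now I'll untilt along the reverse path.

Run:
```python
from h import *
for y,z,a in((-.07,.13,40),(-.07,.15,32),(-.07,.16,24),(-.08,.17,16),(-.09,.18,8),(-.11,.19,0)): print(a,end=' ');plan(*tip((0,y,z),a))
```

```text
40 shift cm [-3.59 -0.02  2.95] turn [ 0.     0.101 -0.003] deg 5.8 dist 4.6
32 shift cm [-7.13 -0.01  5.15] turn [ 0.     0.241 -0.003] deg 13.8 dist 8.8
24 shift cm [-9.44  0.    8.31] turn [ 0.001  0.381 -0.003] deg 21.8 dist 12.6
16 shift cm [-1.190e+01  1.000e-02  1.236e+01] turn [ 0.001  0.52  -0.003] deg 29.8 dist 17.2
8 shift cm [-13.78   0.02  16.52] turn [ 0.001  0.66  -0.003] deg 37.8 dist 21.5
0 shift cm [-1.577e+01  2.000e-02  2.143e+01] turn [ 0.001  0.799 -0.003] deg 45.8 dist 26.6
```

```bash
python3 -m jog '[[[1,-1.8,0,1.5,0,0.05,0],[1,-3.6,0,3,0,0.1,0],[1,-5.4,0,4,0,0.17,0],[1,-7.1,0,5.2,0,0.24,0],[1,-8.3,0,6.7,0,0.31,0],[1,-9.4,0,8.3,0,0.38,0],[1,-10.7,0,10.3,0,0.45,0],[1,-11.9,0,12.4,0,0.52,0],[1,-12.9,0,14.4,0,0.59,0],[1,-13.8,0,16.5,0,0.66,0],[1,-14.8,0,19,0,0.73,0],[1,-15.8,0,21.4,0,0.8,0]]]'
python3 - <<'E'
from h import *
plan((.4557,-.3499,.38),R.from_rotvec([2.1025,2.333,0])); print(bot.read_state()['q'])
E
```

```text
time: 46.55
tool_pos: [0.56, -0.1307, 0.3821]
tcp_rot: [-2.056, -2.374, -0.002]
wrist_force: [0.0, -0.1, -1.0]
width: 0.149
shift cm [-20.21 -13.45   0.18] turn [-0.001 -0.003  0.039] deg 2.3 dist 24.3
[-0.2730698   0.09173592  1.84744656  0.0018901   1.2030948  -0.41705235]
```

```bash
python3 -m jog '[[[1,-3,-2,0.1,0,0,0.01],[1,-7,-4.7,0.2,0,0,0.02],[1,-11,-7.3,0.2,0,0,0.04],[1,-15,-10,0.2,0,0,0.04],[1,-18.5,-12.3,0.2,0,0,0.04],[1,-20.2,-13.4,0.2,0,0,0.04],[1,-20.2,-13.4,3,0,0,0.04],[1,-20.2,-13.4,7,0,0,0.04],[1,-20.2,-13.4,11,0,0,0.04],[1,-20.2,-13.4,14,0,0,0.04],[1,-20.2,-13.4,15,0,0,0.04],[1,-20.2,-13.4,15,0,0,0.04]]]'
python3 - <<'E'
from h import *
plan((.4557,-.3499,.199),R.from_rotvec([2.1025,2.333,0]))
im=shot("v1s","side");im2=shot("v1")
E
```

```text
time: 48.05
tool_pos: [0.4572, -0.3481, 0.2325]
tcp_rot: [-2.102, -2.334, -0.002]
wrist_force: [-0.1, 0.1, -2.0]
width: 0.152
shift cm [-0.16 -0.16  3.35] turn [-0.    -0.002  0.   ] deg 0.1 dist 3.4
```

View pics/v1s.png

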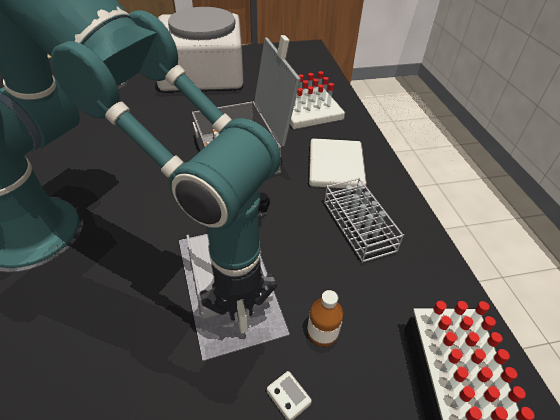

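View pics/v1.png

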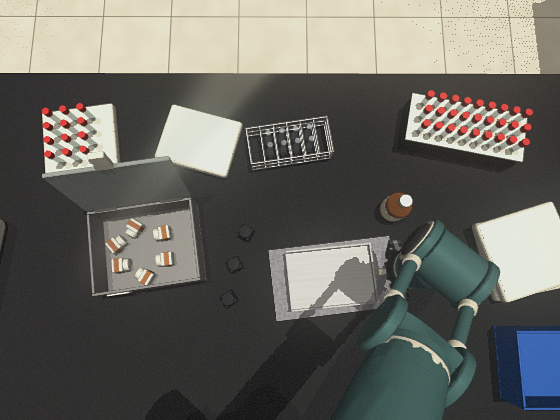

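All six jars are in the case, at top (135,228), (163,232), (116,245), (120,265), (165,259) and (145,276). The tray is empty over its mat, so I'll set it down.

```bash
python3 -m jog '[[[1,-0.2,-0.1,1,0,0,0],[1,-0.2,-0.1,2,0,0,0],[1,-0.2,-0.1,2.7,0,0,0],[1,-0.2,-0.1,3.1,0,0,0],[1,-0.2,-0.1,3.3,0,0,0],[1,-0.2,-0.1,3.3,0,0,0]]]'; python3 -m jog '[[[1,0,0,0.1,0,0,0],[1,0,0,0.1,0,0,0],[1,0,0,0.1,0,0,0]]]'; python3 -c "
from h import *
s=bot.read_state();print(s['wrist_force'],s['torque'])"
```

```text
time: 48.9
tool_pos: [0.4565, -0.3505, 0.1998]
tcp_rot: [2.102, 2.333, 0.002]
wrist_force: [-0.6, 0.1, -1.8]
width: 0.154
time: 49.28
tool_pos: [0.4566, -0.3506, 0.1992]
tcp_rot: [2.102, 2.333, 0.002]
wrist_force: [0.3, -0.2, -1.2]
width: 0.152
[ 0.25697214 -0.24465042 -1.22494417] [-0.105965   -0.02917425 -0.03400229]
```

```bash
python3 -m jog '[[[1,0,0,0.1,0,0,0],[1,0,0,0.15,0,0,0],[1,0,0,0.15,0,0,0]]]'; python3 -c "
from h import *
s=bot.read_state();print(s['wrist_force'],s['torque'])"
```

```text
time: 49.65
tool_pos: [0.4567, -0.3506, 0.199]
tcp_rot: [2.102, 2.333, 0.002]
wrist_force: [-1.9, 2.1, 7.3]
width: 0.15
[-1.92906945  2.13275006  7.34877296] [ 0.25455901  0.60087229 -0.03349253]
```

Down on the mat (7 N). I'll release gently and retreat.

```bash
python3 -m jog '[[[1,0,0,-0.1,0,0,0],[0.7,0,0,-0.1,0,0,0],[0.6,0,0,-0.1,0,0,0],[0.5,0,0,-0.1,0,0,0],[0.5,0,0,-0.1,0,0,0],[0.5,0,0,-3,0,0,0],[0.5,0,0,-7,0,0,0],[0.5,0,0,-12,0,0,0],[0.5,0,0,-18,0,0,0],[0.5,0,0,-24,0,0,0],[0.5,0,0,-30,0,0,0],[0.38,0,0,-33,0,0,0]]]' 40
python3 - <<'E'
from h import *
plan((.6575,.2292,.535),down(-81.6))
shot("w1s","side")
E
```

```text
time: 51.15
tool_pos: [0.456, -0.3506, 0.5324]
tcp_rot: [2.098, 2.328, 0.002]
wrist_force: [0.5, 0.3, -0.7]
width: 0.619
shift cm [55.57 26.06 -0.36] turn [ 8.000e-03 -1.000e-03  1.528e+00] deg 87.6 dist 61.4
```

View pics/w1s.png

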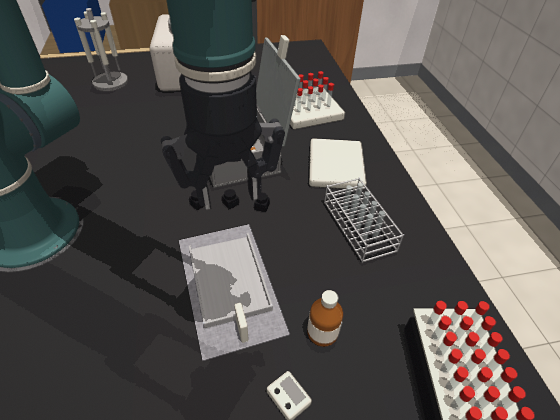

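The tray lies flat on its mat, as at the start. I'll return above the lid tab.

```bash
python3 -m jog '[[[0.38,5,2.5,-0.4,0,0,0.17],[0.38,10,5,-0.4,0,0,0.34],[0.38,15.5,7.5,-0.4,0,0,0.51],[0.38,21,10,-0.4,0,0,0.68],[0.38,26.5,12.5,-0.4,0,0,0.85],[0.38,32,15,-0.4,0,0,1.02],[0.38,37.5,17.5,-0.4,0,0,1.19],[0.38,43,20,-0.4,0,0,1.36],[0.38,49,23,-0.4,0,0,1.53],[0.38,55.6,26.1,-0.4,0,0,1.53],[0.38,55.6,26.1,-0.4,0,0,1.53],[0.38,55.6,26.1,-0.4,0,0,1.53]]]'
python3 - <<'E'
from h import *
im=shot("x1s","side");im2=shot("x1")
cv2.imwrite("pics/x1c.png",cv2.resize(im[0:190,110:330],None,fx=3.2,fy=3.2,interpolation=cv2.INTER_CUBIC))
plan((.6575,.2292,.4625),down(-81.6))
E
```

```text
time: 52.7
tool_pos: [0.6579, 0.2303, 0.5305]
tcp_rot: [3.132, 0.23, -0.001]
wrist_force: [-0.7, -0.4, -0.4]
width: 0.621
shift cm [-0.01 -0.1   6.91] turn [ 0.001 -0.001 -0.003] deg 0.2 dist 6.9
```

View pics/x1c.png

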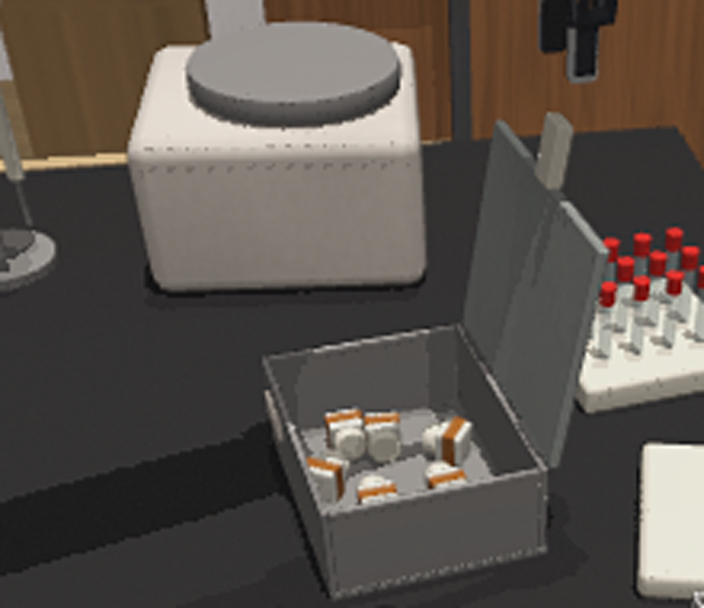

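View pics/x1.png

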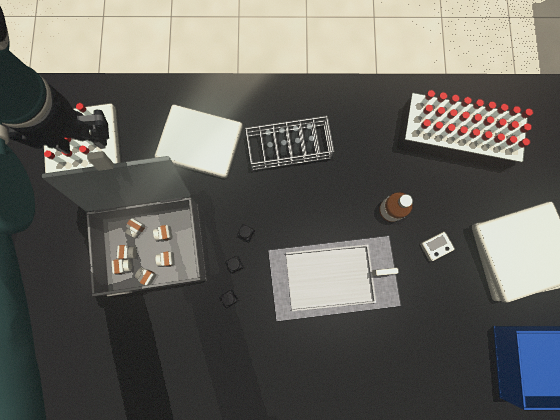

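Six jars are in the case (top view (115–170, 228–278)), the bench is clear of jars, and the lid is on its stop. I'll pinch the tab.

```bash
python3 -m jog '[[[0.38,0,-0.1,3,0,0,0],[0.38,0,-0.1,5,0,0,0],[0.38,0,-0.1,6.3,0,0,0],[0.38,0,-0.1,6.8,0,0,0],[0.38,0,-0.1,6.8,0,0,0],[1,0,-0.1,6.8,0,0,0],[1,0,-0.1,6.8,0,0,0],[1,0,-0.1,6.8,0,0,0],[1,0,-0.1,6.8,0,0,0],[1,0,-0.1,6.8,0,0,0]]]' 40
python3 - <<'E'
from h import *
print(bot.read_state()['wrist_force'])
p,Rt=tool();ex=np.array([np.cos(CY),np.sin(CY),0])
# arc about hinge from opening pts: start angle at stop
th0=np.radians(100)
g=p+Rt.apply([0,0,.155]); H=cw(.095,0,.09); v=g-H; print('rel hinge: x',v@ex,'z',v[2],'r',np.hypot(v@ex,v[2]),'ang',np.degrees(np.arctan2(v[2],-(v@ex))))
r=np.hypot(v@ex,v[2]);a0=np.arctan2(v[2],-(v@ex))
for k in range(0,105,4):
    a=a0-np.radians(k); q=-np.cos(a)*r*ex+np.array([0,0,np.sin(a)*r]); o=-np.cos(a0)*r*ex+np.array([0,0,np.sin(a0)*r])
    print(k,(Rt.inv().apply(q-o)*100).round(1))
E
```

```text
time: 54.05
tool_pos: [0.6581, 0.23, 0.4653]
tcp_rot: [3.133, 0.227, 0.006]
wrist_force: [0.5, -5.5, 5.1]
width: 0.342
[ 0.49750725 -5.47101054  5.1239589 ]
rel hinge: x 0.05407132922141382 z 0.2203182120379534 r 0.22685639334030486 ang 103.7892045220899
0 [0. 0. 0.]
4 [-1.5  0.  -0.3]
8 [-3.1  0.  -0.5]
12 [-4.7  0.  -0.7]
16 [-6.3  0.  -0.7]
20 [-7.9  0.  -0.5]
24 [-9.4  0.  -0.3]
28 [-11.   0.   0.]
32 [-12.5   0.    0.4]
36 [-14.   0.   1.]
40 [-15.4   0.    1.6]
44 [-16.8   0.    2.4]
48 [-18.2   0.    3.2]
52 [-19.5   0.    4.1]
56 [-20.7   0.    5.2]
60 [-21.8   0.    6.3]
64 [-22.9   0.    7.4]
68 [-23.8   0.    8.7]
72 [-24.7   0.   10. ]
76 [-25.5   0.   11.4]
80 [-26.2   0.   12.8]
84 [-26.8   0.   14.3]
88 [-27.3   0.   15.8]
92 [-27.7   0.   17.3]
96 [-28.    0.   18.9]
100 [-28.1   0.   20.4]
104 [-28.2   0.   22. ]
```

Tab pinched. I'll lower the lid along the reverse of the opening arc.

```bash
python3 -m jog '[[[1,-1.5,0,-0.3,0,0,0],[1,-3,0,-0.5,0,0,0],[1,-4.5,0,-0.6,0,0,0],[1,-6.1,0,-0.6,0,0,0],[1,-7.6,0,-0.5,0,0,0],[1,-9.1,0,-0.3,0,0,0],[1,-10.6,0,0,0,0,0],[1,-12.1,0,0.4,0,0,0],[1,-13.5,0,1,0,0,0],[1,-14.9,0,1.6,0,0,0],[1,-16.3,0,2.3,0,0,0],[1,-16.3,0,2.3,0,0,0]]]'
python3 - <<'E'
from h import *
print(bot.read_state()['wrist_force'])
im=shot("y1s","side")
cv2.imwrite("pics/y1c.png",cv2.resize(im[0:190,110:330],None,fx=3.2,fy=3.2,interpolation=cv2.INTER_CUBIC))
E
```

```text
time: 55.55
tool_pos: [0.4958, 0.2061, 0.4406]
tcp_rot: [3.131, 0.228, 0.002]
wrist_force: [0.2, -7.3, 3.1]
width: 0.343
[ 0.19348453 -7.33801593  3.08369495]
```

View pics/y1c.png

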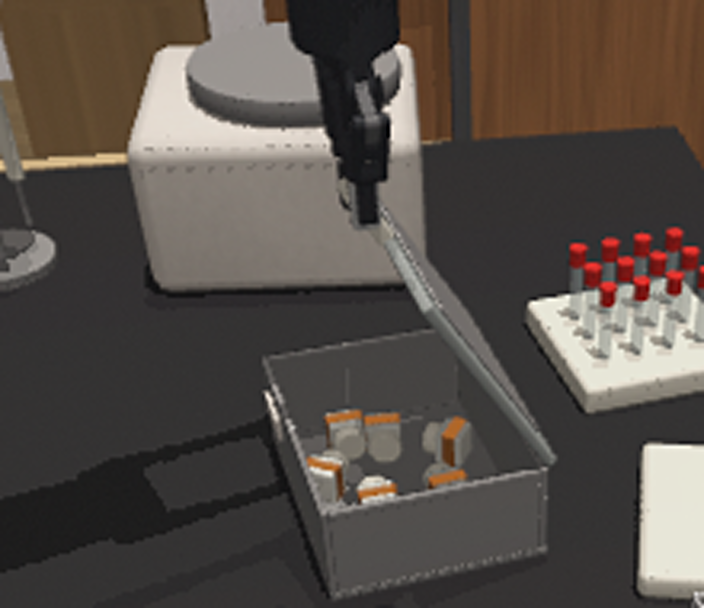

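```bash
python3 -m jog '[[[1,-1.3,0,0.8,0,0,0],[1,-2.5,0,1.7,0,0,0],[1,-3.7,0,2.7,0,0,0],[1,-4.8,0,3.8,0,0,0],[1,-5.9,0,4.9,0,0,0],[1,-6.8,0,6.1,0,0,0],[1,-7.7,0,7.4,0,0,0],[1,-8.4,0,8.7,0,0,0],[1,-9.1,0,10.1,0,0,0],[1,-9.7,0,11.5,0,0,0],[1,-10,0,12.3,0,0,0],[1,-10.2,0,13,0,0,0]]]'
python3 - <<'E'
from h import *
print(bot.read_state()['wrist_force'],tool()[0]); plan((.3884,.189,.2498),down(-81.6))
E
```

```text
time: 57.1
tool_pos: [0.3947, 0.1911, 0.3092]
tcp_rot: [3.129, 0.229, -0.003]
wrist_force: [-1.1, -9.1, 1.9]
width: 0.346
[-1.1149174  -9.07143415  1.93318681] [0.39468177 0.19112942 0.30918317]
shift cm [-0.64  0.1   5.94] turn [ 0.004  0.002 -0.001] deg 0.3 dist 6.0
```

```bash
python3 -m jog '[[[1,-0.2,0,0.8,0,0,0],[1,-0.3,0,1.6,0,0,0],[1,-0.4,0.1,2.4,0,0,0],[1,-0.5,0.1,3.2,0,0,0],[1,-0.6,0.1,3.9,0,0,0],[1,-0.6,0.1,4.5,0,0,0],[1,-0.6,0.1,5,0,0,0],[1,-0.6,0.1,5.4,0,0,0],[1,-0.6,0.1,5.7,0,0,0],[1,-0.6,0.1,5.7,0,0,0],[1,-0.6,0.1,5.7,0,0,0]]]'; python3 -m jog '[[[1,0,0,0.1,0,0,0],[1,0,0,0.2,0,0,0],[1,0,0,0.2,0,0,0]]]'
python3 - <<'E'
from h import *
im=shot("z1s","side")
cv2.imwrite("pics/z1c.png",cv2.resize(im[50:190,130:300],None,fx=4,fy=4,interpolation=cv2.INTER_CUBIC))
E
```

```text
time: 58.48
tool_pos: [0.3875, 0.1897, 0.2526]
tcp_rot: [3.131, 0.228, -0.011]
wrist_force: [-9.1, -7.3, 10.1]
width: 0.344
time: 58.85
tool_pos: [0.3876, 0.1898, 0.2524]
tcp_rot: [3.13, 0.228, -0.013]
wrist_force: [-16.5, -9.2, 25.2]
width: 0.345
```

View pics/z1c.png

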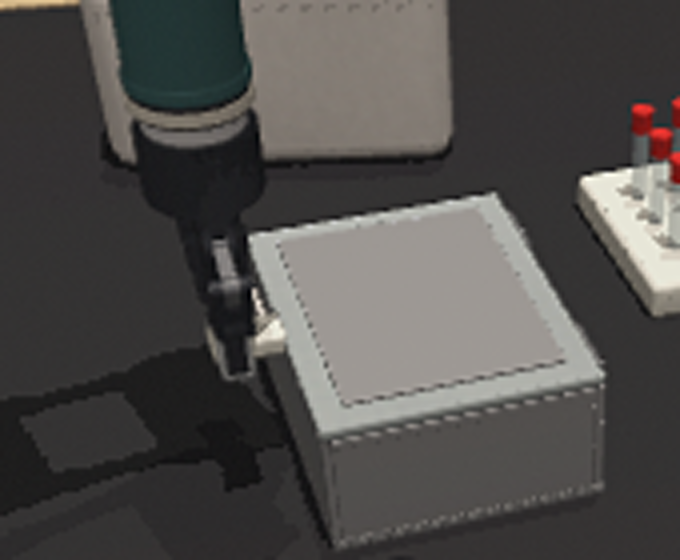

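The lid is shut (25 N pressing down on its seat). I'll ease off, open the fingers and retreat straight up.

```bash
python3 -m jog '[[[1,0.1,0,-0.1,0,0,0],[1,0.1,0,-0.2,0,0,0],[0.6,0.1,0,-0.2,0,0,0],[0.38,0.1,0,-0.2,0,0,0],[0.38,0.1,0,-0.2,0,0,0],[0.38,0.1,0,-0.2,0,0,0],[0.38,0.1,0,-3,0,0,0],[0.38,0.1,0,-8,0,0,0],[0.38,0.1,0,-14,0,0,0],[0.38,-3,0,-20,0,0,0],[0.38,-3,10,-20,0,0,0],[0.38,-3,10,-20,0,0,0]]]'
python3 - <<'E'
from h import *
shot("fs","side");im=shot("ft")
P=[ray("top",u,v,.003)[:2] for u,v in((0,0),)]
print(bot.read_state()['time'],bot.read_state()['wrist_force'])
E
```

```text
time: 60.4
tool_pos: [0.3743, 0.0865, 0.453]
tcp_rot: [3.133, 0.231, 0.008]
wrist_force: [0.6, 0.4, -0.1]
width: 0.617
60.5 [0.39650145 0.5330796  1.08887893]
```

View pics/fs.png

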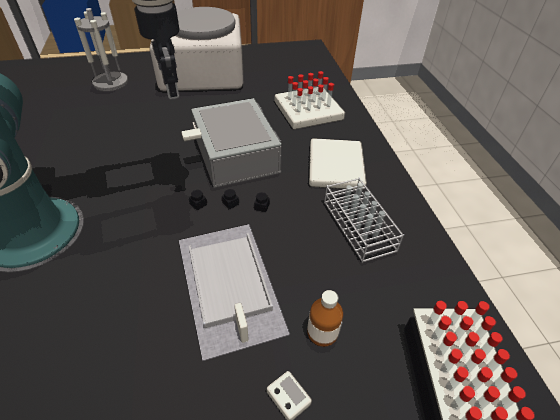

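View pics/ft.png

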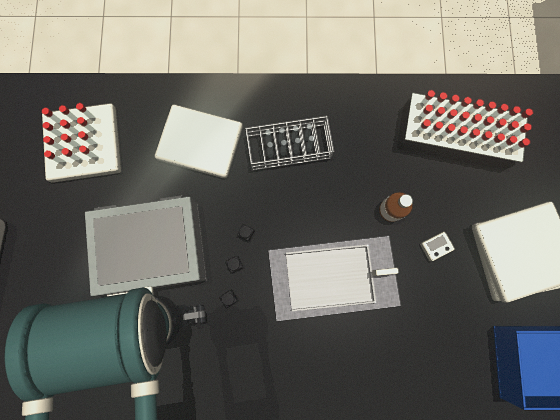

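The lid is shut, the tray is on its mat the same way round, and the bystanders and black look-alikes are where they were. I'm handing the job in.

```bash
python3 -c "
from workcell import bot
print(bot.finish_job())"
```

```text
the job is handed in; nothing more can be done
None
```

The job is done and handed in at about 60.5 s, well inside the 208 s limit.

- **Jars:** I put the four bench jars on the tray beside the two already there. Then I opened the lid onto its stop and tipped the tray at about 40 to 46 degrees.
- **Tray and lid:** The tray went back flat on its mat, the way round it was. I lowered the lid holding its tab the whole way and let go only once it was seated.

**Last checks:**
- Six jars were counted in the case in both camera views before the lid closed, and none were left on the bench or tray.
- The final pictures show the lid shut, the tray on its mat, and the wire rack, foam rack, bottle, timer and black look-alikes where they were.
- The highest wrist force I read was about 38 N, pressing the lid against its stop. One jar was set down with about 21 N, and the lid was seated with about 25 N down.
- No check failed. The one mismatch was that the lid reached its stop about 1 cm farther back than my hinge estimate, which the force reading settled.

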